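# Changing over a bench shaker

### The job

The run on the bench shaker is finished: slide its clamp jaw fully back, lift the drilled aluminium tube block out and put it in whichever of the two black parking trays is empty, lying flat in it the right way up. Then stand every square sample bottle on the shaker plate between the jaws, slide the jaw up snugly so that all the bottles are clamped, and press the start button fully down once the jaw is closed. Leave the other tube block, the round jar, the beaker and the grey tip box where they are.

Things in the scene. Friction and masses are not known exactly. Their poses are not given: they have to be found in the camera images.
- shaker: fixed white bench shaker 300 (x) x 280 (y) x 55 mm high; its flat top is the plate (z = 55 mm). Origin: centre of the underside; +x away from the robot, +y to its left. Fixed dark jaw: bar along y, 28 mm high above the plate, clamping face at local x = +115 mm. Low side rails on the plate, 20 mm high, inner faces at y = +-132 mm. Load stands between fixed and sliding jaw
- jaw (a joint): gap between the jaw faces, m: 0.13 fully back (towards the robot), 0.058 to 0.061 at the start, about 0.052 snug on bottles. Sliding jaw: dark bar 250 mm (y) x 25 x 28 mm high above the plate, face at shaker x = 115 mm - gap. Slides along the shaker's x with about 5 N, stays where left; pushes bottles it meets along the plate to the fixed jaw, squaring them up
- jaw_grip (a point): middle of the top of the jaw's handle, an upright black tab 18 mm thick (shaker x), 40 mm wide (y), on the plate's centre line. This point is 75 mm above the plate and 68 mm behind the jaw face (towards the robot). The tab is free from 15 to 75 mm above the plate; pinch it from above across its 18 mm
- start (a joint): push button on the shaker's near right corner (seen from the robot): travel in m, 0 up, 0.006 fully down (about 5 N, springs back). It counts as pressed beyond 0.004
- start_top (a point): centre of the top face of the grey round start button (28 mm across, in a black housing); press straight down here with shut fingers
- block: finished tube block held in the clamp: plain aluminium, 56 (x) x 90 (y) x 60 mm high, eight dark wells in its top face, about 0.5 kg. Origin: centre of the underside, z up, sides along x and y. Pinch it across its 56 mm from above; it stands 32 mm above the jaws
- tray_a: black shallow parking tray, fixed: outside 86 (x) x 120 (y) x 16 mm high, walls and floor 5 mm (inside 76 x 110 mm). Origin: centre of the underside. It takes one tube block, long side along the tray's long side (y)
- tray_b: second parking tray, same as tray_a; which of the two is nearer to the robot varies
- parked_a: tube block just like block, already parked in tray_a; only one of parked_a and parked_b is there, the other is absent (None). Origin as for block. Leave it alone
- parked_b: tube block just like block, already parked in tray_b; only one of parked_a and parked_b is there, the other is absent (None). Origin as for block. Leave it alone
- bottle1: square clear plastic bottle with round blue cap, upright, about 0.2 kg. Body 52 x 52 x 64 mm high, its lowest 20 mm a heavy grey foot; cap 36 mm across, from 69 to 100 mm above the underside: pinch the cap from above. Origin: centre of the underside, z up, x and y square to the sides. All four or only three bottles are present; a missing one is None from the start
- bottle2: square clear plastic bottle with round blue cap, upright, about 0.2 kg. Body 52 x 52 x 64 mm high, its lowest 20 mm a heavy grey foot; cap 36 mm across, from 69 to 100 mm above the underside: pinch the cap from above. Origin: centre of the underside, z up, x and y square to the sides. All four or only three bottles are present; a missing one is None from the start
- bottle3: square clear plastic bottle with round blue cap, upright, about 0.2 kg. Body 52 x 52 x 64 mm high, its lowest 20 mm a heavy grey foot; cap 36 mm across, from 69 to 100 mm above the underside: pinch the cap from above. Origin: centre of the underside, z up, x and y square to the sides. All four or only three bottles are present; a missing one is None from the start
- bottle4: square clear plastic bottle with round blue cap, upright, about 0.2 kg. Body 52 x 52 x 64 mm high, its lowest 20 mm a heavy grey foot; cap 36 mm across, from 69 to 100 mm above the underside: pinch the cap from above. Origin: centre of the underside, z up, x and y square to the sides. All four or only three bottles are present; a missing one is None from the start
- jar: bystander: round jar 60 mm across, 85 mm high, upright. Origin: centre of the underside. Leave it alone
- beaker: bystander: glass beaker 70 mm across, 90 mm high, empty. Origin: centre of the underside. Leave it alone
- tip_box: bystander: closed grey box 60 x 100 x 55 mm. Origin: centre of the underside. Leave it alone
Things that resemble listed ones, but are neither listed nor needed, are in the scene too. Leave any red look-alike of the bottle3 alone.

How it is judged:
By the outcome, as a careful person would: the job done as asked, in the order asked, and still so for the second after the job is handed in, with the robot touching nothing.
Of bottle1, bottle2, bottle3, bottle4 only 3 to 4 are there at a start; the rules pass over those that are not, and their reading is None.
Of parked_a, parked_b only 1 to 1 are there at a start; the rules pass over those that are not, and their reading is None.
At some moment in a run one of bottle1, bottle2, bottle3, bottle4 may be knocked a few centimetres aside while the robot is not near it.
It also fails if it takes over 210 s, if anything falls off the work surface, if the arm or the gripper's body presses on something with over 40 N, if the wrist force passes 120 N, or if a joint passes its speed limit or range.

### The arm

A 6-joint arm with a two-finger parallel gripper is mounted at the origin on the work surface. World frame = base frame: x ahead of the robot, y to its left, z up, the work surface at z = 0. Lengths are in m, angles in degrees, forces in N, time in s.
With the tool pointing down it reaches from about 0.375 to 0.9 m from the base axis. Payload 3.1 kg.
Tool frame: the origin (TCP) lies at the very end of the fingers, on their centre line; the grasp point (between the pads) lies 19 mm behind it; z points along the fingers, y is the line along which they close (so a half turn about z gives the same grasp; the last joint's range is limited). The gripper opens to 87 mm and grips with 3 to 60 N. Pads are 19 mm wide; open, the fingers measure 117 mm over their backs; the gripper's body (75 mm by 190 mm) begins 51 mm behind the grasp point.
Start: joints at [54.345, 30.224, 82.088, -0, 67.689, -10.227], TCP at [0.268, 0.564, 0.223] pointing down, gripper open.
Joint ranges: [-176.69, 176.69], [-43.24, 126.21], [12.49, 139.97], [-82, 262], [0, 151.66], [-163.58, 163.58]. Speed limits (degrees/s): [159.86, 159.86, 180, 180, 180, 180].

### API

Orientations are given as a 3x3 rotation matrix whose columns are the frame's x, y, z axes.
In Python, from rig import readout, viewer, ticket gives the robot as it stands.
- The arm moves only by the tool send_rows, never from a script. Its argument "moves" is a list of rows, each a list of 6 numbers: the shift along the tool's x, y, z in units of 250 mm (1.0 is 250 mm), then the turn, a rotation vector about the tool's x, y, z in units of 90 degrees (1.0 is 90 degrees). A call has 1 to 12 rows; each row is the pose to reach, as a shift and turn from the pose commanded when the call began, along the tool's axes at that moment; what a row does not reach only later rows make up. A row lasts 1/10 s, in which the tool goes at most 50 mm and 8.59 degrees, less where a joint would pass 70% of its speed; a pose out of reach is approached as far as the arm can. A call with a number of a shift or a turn outside -1 to 1 is refused whole. A call with a gripper value outside its range is refused whole. "grip" is the opening, from 0 (shut) to 1 (fully open), set as the call begins (left out, the last holds). The fingers move at their own pace and stop on an object; the grip force is fixed at half the most. Time passes only in rows, so rows that repeat a pose let the fingers close. It gives the time, the measured TCP pose, the force, the opening and the grip force at its end, in the units of the state.
- readout.read_state(): the state, without advancing time (a new reading comes with each control period).
- viewer.capture(name): name is "scene" or "top"; returns (picture, depth): 400x640x3 uint8, red, green, blue; 400x640 float32, m along the optical axis (not along the pixel's ray), 0 where there is no reading.
- viewer.camera_info(name): a dict with "fx", "fy", "cx", "cy" (pixels), "R" (3x3) and "t" (3): a world point X has camera coordinates R X + t. Camera axes: x right, y down, z forward; pixel columns grow to the right and rows downward; lengths in m; the calibration is good to about 2 mm. A picture is of the moment at which its call begins. camera_info takes no time and is no camera call.
- ticket.hand_in(): hands the job in; it is judged then, once.
The state is a dict: "time_s": time; "joint_positions": joint angles; "qvel": joint speeds; "tau": joint torques, N m; "position": TCP position; "tcp_rot": TCP orientation; "force": force on the tool from outside, world axes, zero at the start; "moment": the same for the moment, N m; "opening": opening from 0.0 (shut) to 1.0 (fully open); "grasp_force": force on a finger pad.
Only numpy, scipy, OpenCV 4.12 (cv2) and the standard library are available. Lean on these libraries where they do the work, as an engineer would, in place of code of your own. Each camera call takes 0.05 s, during which the arm holds its last target. There are 200 camera calls.

## Working session

There is one attempt and no reset: what is moved stays moved. The work goes in short steps, Python scripts to look and compute and a tool call to move; the robot and the scene stay as the last step left them, time stands still between calls to the robot, and variables do not carry over. Pictures are saved under pics/ and viewed, at most 14 in all, crops included, and the job is handed in when it is done.

Besides the shell and the picture viewer there is one more tool, called after "Request:" by a JSON object that holds its "api" and its "payload", one argument or row to a line. send_rows: Moves the arm, as the interface text tells. Shifts and turns lie within -1 to 1; 1 stands for 250 mm of shift or 90 degrees of turn. Its arguments: {"type":"object","properties":{"moves":{"type":"array"},"grip":{"type":"number"}},"required":["moves"]}

```bash
mkdir -p pics; ls; python3 - <<'E'
from rig import readout, viewer
import cv2,numpy as np
s=readout.read_state();print(s['time_s'],s['position'],np.round(s['tcp_rot'],3).tolist(),s['opening'])
for n in("top","scene"):
    p,d=viewer.capture(n);cv2.imwrite(f"pics/{n}0.png",p[:,:,::-1]);np.save(f"pics/{n}0.npy",d)
    c=viewer.camera_info(n);print({k:np.round(v,4).tolist() for k,v in c.items()})
E
```

```text
pics
0.0 [0.26789855 0.56387399 0.22156837] [[-0.903, 0.429, -0.001], [0.429, 0.903, -0.002], [0.0, -0.002, -1.0]] 0.998096241123547
{'fx': 470.0334, 'fy': 470.0334, 'cx': 318.6518, 'cy': 203.0281, 'R': [[-0.0045, -0.9999, 0.0144], [-0.997, 0.0033, -0.0779], [0.0778, -0.0147, -0.9969]], 't': [0.0486, 0.5545, 1.5762]}
{'fx': 432.8801, 'fy': 432.8801, 'cx': 321.2588, 'cy': 191.5447, 'R': [[0.3764, 0.9264, -0.0089], [0.7513, -0.3108, -0.5822], [-0.5422, 0.2124, -0.813]], 't': [-0.236, -0.3318, 1.5396]}
```

View pics/top0.png

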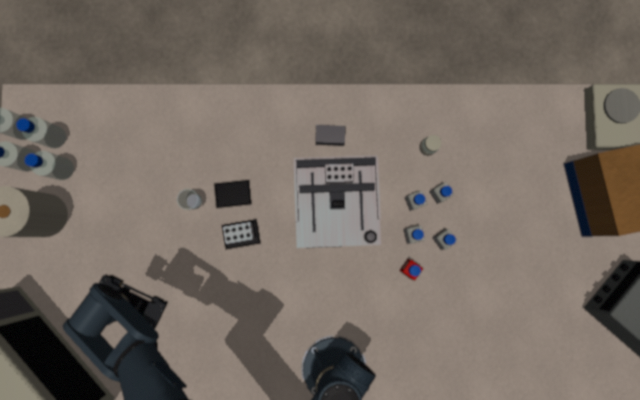

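View pics/scene0.png

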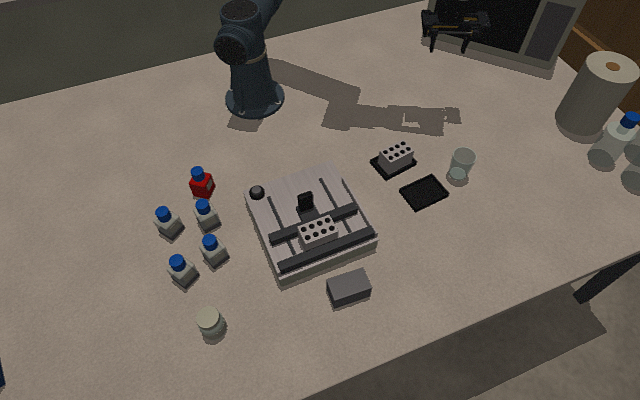

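Top picture: shaker about (337,202) with its block at (339,173). The empty tray is the far one at (233,193); the near tray at (240,233) is full. There are four clear bottles at (418,199), (445,191), (416,234) and (448,239).
- Could be taken for a bottle: the red look-alike at (412,269), which has a blue cap too, and the large bottles at (25,125) and (35,160). All are rejected.
- Could be taken for the block: the parked one at (240,233). I choose the one in the clamp at (339,173).

```bash
cat > h.py <<'E'
import cv2,numpy as np
from rig import readout,viewer
def info(n):
    c=viewer.camera_info(n);return c,np.array(c['R']),np.array(c['t'])
def ray(n,uv,z):
    c,R,t=info(n);uv=np.atleast_2d(np.asarray(uv,float));o=-R.T@t
    d=np.c_[(uv[:,0]-c['cx'])/c['fx'],(uv[:,1]-c['cy'])/c['fy'],np.ones(len(uv))]@R
    return o+d*((z-o[2])/d[:,2])[:,None]
def proj(n,X):
    c,R,t=info(n);q=R@np.asarray(X,float)+t;return q[0]/q[2]*c['fx']+c['cx'],q[1]/q[2]*c['fy']+c['cy']
def cloud(n,d):
    c,R,t=info(n);v,u=np.mgrid[:d.shape[0],:d.shape[1]]
    P=np.stack([(u-c['cx'])/c['fx']*d,(v-c['cy'])/c['fy']*d,d],-1)
    return (P-t)@R
def caps(n,p):
    hsv=cv2.cvtColor(p,cv2.COLOR_RGB2HSV);m=cv2.inRange(hsv,(105,120,60),(125,255,255))
    k,_,st,ce=cv2.connectedComponentsWithStats(m)
    return [(ce[i],st[i,4]) for i in range(1,k) if st[i,4]>25]
def rect(P2):
    r=cv2.minAreaRect(P2.astype(np.float32));a=r[2]
    return np.round(r[0],4),np.round(r[1],4),round((a+45)%90-45,1)
E
python3 - <<'E'
from h import *
im={n:cv2.imread(f'pics/{n}0.png')[:,:,::-1].copy() for n in('top','scene')}
D={n:np.load(f'pics/{n}0.npy') for n in im}
C={n:cloud(n,D[n]) for n in im}
for n in im:
    for c,a in caps(n,im[n]):
        X=ray(n,c,.1)[0]
        if not(.2<X[0]<.9 and -.6<X[1]<.1):continue
        P=C[n].reshape(-1,3);s=P[(np.hypot(*(P[:,:2]-X[:2]).T)<.045)&(P[:,2]>.02)&(P[:,2]<.068)]
        print(n,c.round(1),a,X.round(4),len(s),rect(s[:,:2]) if len(s)>5 else '', np.percentile(P[np.hypot(*(P[:,:2]-X[:2]).T)<.012][:,2],[50,90]).round(3))
def zr(n,x0,x1,y0,y1,z0,z1):
    P=C[n].reshape(-1,3);k=(P[:,0]>x0)&(P[:,0]<x1)&(P[:,1]>y0)&(P[:,1]<y1)&(P[:,2]>z0)&(P[:,2]<z1);s=P[k]
    return len(s),rect(s[:,:2]),s.mean(0).round(4)
ctr=ray('top',(337,202),.055)[0];print('shaker',ctr)
for n in im:
    x,y=ctr[:2]
    print(n,'plate',zr(n,x-.2,x+.2,y-.2,y+.2,.047,.062))
    print(n,'jaws',zr(n,x-.2,x+.2,y-.2,y+.2,.079,.088))
    print(n,'handle',zr(n,x-.2,x+.2,y-.2,y+.2,.125,.136))
    print(n,'block',zr(n,x-.2,x+.2,y-.2,y+.2,.108,.12))
    t=ray('top',(233,193),.016)[0]
    print(n,'tray',t,zr(n,t[0]-.055,t[0]+.08,t[1]-.09,t[1]+.09,.0125,.02))
    b=ray('top',(371,237),.06)[0]
    print(n,'btn',b,zr(n,b[0]-.03,b[0]+.03,b[1]-.03,b[1]+.03,.062,.1), D[n].shape)
s=[cv2.resize(im['top'][150:285,290:470],None,fx=4,fy=4,interpolation=2)]
cv2.imwrite('pics/crop.png',s[0][:,:,::-1])
E
```

```text
top [445.8 190.9] 84 [ 0.5869 -0.3658  0.1   ] 170 (array([ 0.5859, -0.3671]), array([0.0525, 0.0529]), 33.6) [0.098 0.103]
top [419.  198.8] 86 [ 0.5614 -0.278   0.1   ] 158 (array([ 0.5603, -0.2794]), array([0.0521, 0.0529]), 20.2) [0.098 0.102]
top [417.3 234. ] 81 [ 0.4473 -0.27    0.1   ] 159 (array([ 0.4459, -0.2718]), array([0.0521, 0.053 ]), 12.6) [0.099 0.102]
top [449.1 239. ] 86 [ 0.4309 -0.3724  0.1   ] 180 (array([ 0.4294, -0.375 ]), array([0.0525, 0.0527]), 35.8) [0.098 0.102]
top [414.6 270.2] 82 [ 0.3315 -0.2588  0.1   ] 162 (array([ 0.3296, -0.2595]), array([0.0534, 0.0518]), -36.6) [0.099 0.104]
scene [196.5 172.7] 131 [ 0.3404 -0.2614  0.1   ] 348 (array([ 0.3332, -0.2591]), array([0.0546, 0.0571]), -37.6) [0.094 0.103]
scene [201.7 204.6] 132 [ 0.4527 -0.2726  0.1   ] 334 (array([ 0.45  , -0.2718]), array([0.0561, 0.0521]), 12.1) [0.101 0.103]
scene [161.4 211.8] 129 [ 0.4348 -0.3763  0.1   ] 372 (array([ 0.4335, -0.3752]), array([0.0547, 0.053 ]), 36.1) [0.101 0.103]
scene [208.6 240.4] 152 [ 0.5669 -0.281   0.1   ] 360 (array([ 0.5657, -0.2799]), array([0.0539, 
[... 1000 characters left out ...]
0.305, 0.281]), 1.8), array([ 0.5438, -0.0143,  0.056 ]))
scene jaws (1680, (array([ 0.5672, -0.0138]), array([0.2722, 0.278 ]), 1.2), array([ 0.6516, -0.0155,  0.0837]))
scene handle (96, (array([ 0.5492, -0.013 ]), array([0.0397, 0.0197]), -1.7), array([ 0.55  , -0.0137,  0.1301]))
scene block (774, (array([ 0.6116, -0.0195]), array([0.1314, 0.0905]), 2.4), array([ 0.6457, -0.0185,  0.1157]))
scene tray [0.59035302 0.33803796 0.016     ] (222, (array([0.5922, 0.3417]), array([0.0888, 0.1231]), 7.1), array([0.5938, 0.3418, 0.0159]))
scene btn [ 0.43856461 -0.12537385  0.06      ] (165, (array([ 0.4446, -0.1215]), array([0.0423, 0.0416]), -1.1), array([ 0.448 , -0.1217,  0.072 ])) (400, 640)
```

View pics/crop.png

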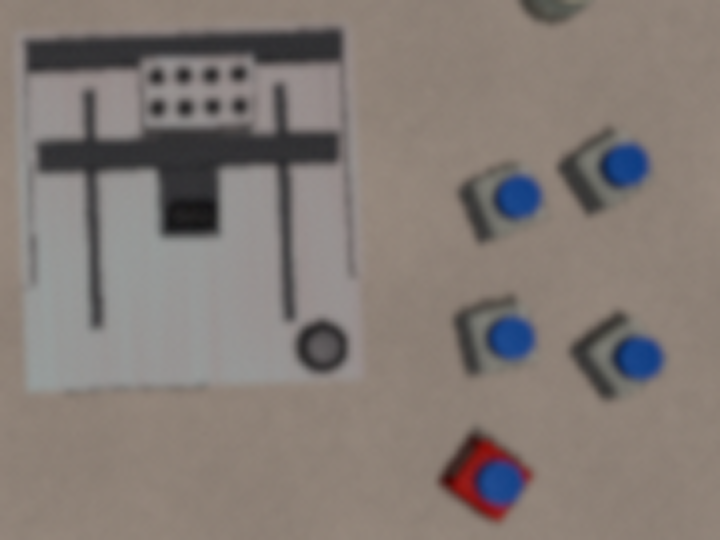

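The crop confirms the choice: the plain block in the clamp at crop (197,90), four clear bottles with grey bodies, and the red look-alike at (490,480). The depth sizes agree: 52 mm bottles, a 56x90 block, an 86x120 tray and the handle top at 0.13 m. Next come the planner and the first moves.

```bash
cat > plan.py <<'E'
import numpy as np,json
from scipy.spatial.transform import Rotation as Ro
from rig import readout
def Rw(w):
    a=np.radians(w);c,s=np.cos(a),np.sin(a)
    return np.array([[-s,c,0],[c,s,0],[0,0,-1.]])
def plan(wps,step=.048,start=None):
    """wps: (x,y,z,w[,hold rows]); prints calls of <=12 rows"""
    if start is None:
        s=readout.read_state();p=np.array(s['position']);R=np.array(s['tcp_rot']);w0=np.degrees(np.arctan2(R[1,1],R[0,1]))
        print('at',p.round(4),round(w0,1),'t',round(s['time_s'],1),'open',round(s['opening'],3),'F',np.round(s['force'],1),'g',round(s['grasp_force'],1))
    else: p,w0=np.array(start[:3]),start[3];R=Rw(w0)
    poses=[]
    for q in wps:
        e=np.array(q[:3]);n=int(max(1,np.ceil(np.linalg.norm(e-p)/step),np.ceil(abs(q[3]-w0)/8.3)))
        poses+=[(p+(e-p)*i/n,w0+(q[3]-w0)*i/n) for i in range(1,n+1)]+[(e,q[3])]*(q[4] if len(q)>4 else 0)
        p,w0=e,q[3]
    i=0
    if start is None: b=np.array(s['position'])
    else: b=np.array(start[:3])
    while i<len(poses):
        rows=[]
        while i<len(poses) and len(rows)<12:
            t,w=poses[i];r=R.T@(t-b)/.25;v=Ro.from_matrix(R.T@Rw(w)).as_rotvec()/(np.pi/2)
            if abs(r).max()>.99:break
            rows.append([round(float(x),3)+0. for x in (*r,*v)]);i+=1
        print(json.dumps(rows).replace(' ',''));b,w=poses[i-1];R=Rw(w)
S=np.array([.559,-.013]);YAW=1.8
def sh(x,y):
    a=np.radians(YAW);return S+[x*np.cos(a)-y*np.sin(a),x*np.sin(a)+y*np.cos(a)]
E
python3 - <<'E'
from plan import *
plan([(.547,-.0133,.222,1.8,1),(.547,-.0133,.150,1.8,1)])
E
```

```text
at [0.268  0.5639 0.2217] 64.6 t 0.1 open 0.998 F [-0.3 -0.6 -0.6] g 0.0
[[-0.143,-0.115,0.0,-0.001,0.0,0.05],[-0.286,-0.229,0.0,-0.001,0.0,0.1],[-0.428,-0.344,0.0,-0.001,0.0,0.149],[-0.571,-0.459,0.0,-0.001,0.0,0.199],[-0.714,-0.574,0.0,-0.001,0.0,0.249],[-0.857,-0.688,0.0,-0.001,0.0,0.299]]
[[-0.179,-0.038,0.0,0.0,0.0,0.05],[-0.359,-0.075,0.0,0.0,0.0,0.1],[-0.538,-0.113,0.0,0.0,0.0,0.149],[-0.717,-0.151,0.0,0.0,0.0,0.199],[-0.896,-0.188,0.0,0.0,0.0,0.249]]
[[-0.18,0.034,0.0,0.0,0.0,0.05],[-0.36,0.067,0.0,0.0,0.0,0.1],[-0.54,0.101,0.0,0.0,0.0,0.149],[-0.54,0.101,0.0,0.0,0.0,0.149],[-0.54,0.101,0.144,0.0,0.0,0.149],[-0.54,0.101,0.288,0.0,0.0,0.149],[-0.54,0.101,0.288,0.0,0.0,0.149]]
```

Request:
{"api": "send_rows", "payload": {
  "moves": [
    [-0.143,-0.115,0.0,0,0,0.05],
    [-0.286,-0.229,0.0,0,0,0.1],
    [-0.428,-0.344,0.0,0,0,0.149],
    [-0.571,-0.459,0.0,0,0,0.199],
    [-0.714,-0.574,0.0,0,0,0.249],
    [-0.857,-0.688,0.0,0,0,0.299]
  ],
  "grip": 0.575
}}

```text
time_s: 0.7
position: [0.3882, 0.3153, 0.2223]
tcp_rot: [[-0.609, 0.793, -0.0], [0.793, 0.609, -0.0], [0.0, -0.001, -1.0]]
force: [1.0, -0.2, -0.6]
opening: 0.601
grasp_force: 0.0
```

Request:
{"api": "send_rows", "payload": {
  "moves": [
    [-0.179,-0.038,0.0,0,0,0.05],
    [-0.359,-0.075,0.0,0,0,0.1],
    [-0.538,-0.113,0.0,0,0,0.149],
    [-0.717,-0.151,0.0,0,0,0.199],
    [-0.896,-0.188,0.0,0,0,0.249]
  ]
}}

```text
time_s: 1.2
position: [0.4878, 0.1093, 0.2223]
tcp_rot: [[-0.26, 0.966, -0.001], [0.966, 0.26, 0.0], [0.0, -0.001, -1.0]]
force: [0.5, 0.2, -0.4]
opening: 0.576
grasp_force: 0.0
```

Request:
{"api": "send_rows", "payload": {
  "moves": [
    [-0.18,0.034,0.0,0,0,0.05],
    [-0.36,0.067,0.0,0,0,0.1],
    [-0.54,0.101,0.0,0,0,0.149],
    [-0.54,0.101,0.0,0,0,0.149],
    [-0.54,0.101,0.144,0,0,0.149],
    [-0.54,0.101,0.288,0,0,0.149],
    [-0.54,0.101,0.288,0,0,0.149]
  ]
}}

```text
time_s: 1.9
position: [0.543, -0.0112, 0.1463]
tcp_rot: [[-0.032, 0.999, -0.012], [0.999, 0.033, 0.003], [0.003, -0.011, -1.0]]
force: [-0.0, 0.1, -0.2]
opening: 0.574
grasp_force: 0.0
```

```bash
python3 - <<'E'
from plan import *
plan([(.547,-.0133,.098,1.8,2)])
E
```

```text
at [ 0.543  -0.0112  0.1463] 1.9 t 1.9 open 0.574 F [-0.   0.1 -0.2] g 0.0
[[-0.005,0.009,0.096,-0.007,-0.002,0.0],[-0.009,0.018,0.193,-0.007,-0.002,0.001],[-0.009,0.018,0.193,-0.007,-0.002,0.001],[-0.009,0.018,0.193,-0.007,-0.002,0.001]]
```

Request:
{"api": "send_rows", "payload": {
  "moves": [
    [0,0,0.1,0,0,0],
    [0,0,0.2,0,0,0],
    [0,0,0.2,0,0,0],
    [0,0,0.2,0,0,0]
  ]
}}

```text
time_s: 2.3
position: [0.5479, -0.0121, 0.1016]
tcp_rot: [[-0.033, 0.999, 0.0], [0.999, 0.033, -0.0], [-0.0, 0.0, -1.0]]
force: [-0.1, -0.1, 0.9]
opening: 0.575
grasp_force: 0.0
```

Request:
{"api": "send_rows", "payload": {
  "moves": [
    [0,0,0,0,0,0],
    [0,0,0,0,0,0],
    [0,0,0,0,0,0],
    [0,0,0,0,0,0],
    [0,0,0,0,0,0]
  ],
  "grip": 0
}}

```text
time_s: 2.8
position: [0.5474, -0.0126, 0.1009]
tcp_rot: [[-0.032, 0.999, -0.0], [0.999, 0.032, -0.0], [-0.0, -0.0, -1.0]]
force: [-5.7, 0.4, 5.8]
opening: 0.203
grasp_force: 3.3
```

Request:
{"api": "send_rows", "payload": {
  "moves": [
    [0,0,0,0,0,0],
    [0,0,0,0,0,0],
    [0,-0.03,0,0,0,0],
    [0,-0.07,0,0,0,0],
    [0,-0.11,0,0,0,0],
    [0,-0.15,0,0,0,0],
    [0,-0.19,0,0,0,0],
    [0,-0.22,0,0,0,0],
    [0,-0.25,0,0,0,0],
    [0,-0.27,0,0,0,0],
    [0,-0.28,0,0,0,0],
    [0,-0.28,0,0,0,0]
  ]
}}

```text
time_s: 4.0
position: [0.4792, -0.0148, 0.1009]
tcp_rot: [[-0.032, 0.999, 0.004], [1.0, 0.032, -0.0], [-0.0, 0.004, -1.0]]
force: [4.1, 2.6, 0.7]
opening: 0.204
grasp_force: 30.0
```

Request:
{"api": "send_rows", "payload": {
  "moves": [
    [0,-0.005,0,0,0,0],
    [0,-0.01,0,0,0,0],
    [0,-0.015,0,0,0,0],
    [0,-0.015,0,0,0,0]
  ]
}}

```text
time_s: 4.4
position: [0.4774, -0.0149, 0.1008]
tcp_rot: [[-0.031, 0.999, 0.008], [1.0, 0.031, -0.0], [-0.0, 0.008, -1.0]]
force: [8.8, 4.8, -2.7]
opening: 0.205
grasp_force: 30.1
```

Request:
{"api": "send_rows", "payload": {
  "moves": [
    [0,-0.008,0,0,0,0],
    [0,-0.016,0,0,0,0],
    [0,-0.016,0,0,0,0]
  ]
}}

```text
time_s: 4.7
position: [0.4775, -0.0149, 0.1009]
tcp_rot: [[-0.029, 0.999, 0.016], [1.0, 0.029, -0.0], [-0.001, 0.016, -1.0]]
force: [16.5, 9.0, -9.9]
opening: 0.202
grasp_force: 30.4
```

Request:
{"api": "send_rows", "payload": {
  "moves": [
    [0,0.02,0,0,0,0],
    [0,0.02,0,0,0,0],
    [0,0.02,0,0,0,0],
    [0,0.02,0,0,0,0]
  ],
  "grip": 0.575
}}

```text
time_s: 5.1
position: [0.4736, -0.0148, 0.1004]
tcp_rot: [[-0.032, 0.999, -0.002], [0.999, 0.032, 0.0], [0.0, -0.002, -1.0]]
force: [0.4, -0.2, 0.0]
opening: 0.484
grasp_force: 0.0
```

Request:
{"api": "send_rows", "payload": {
  "moves": [
    [0,0,-0.15,0,0,0],
    [0,0,-0.3,0,0,0],
    [0,0,-0.4,0,0,0],
    [0,0,-0.4,0,0,0]
  ],
  "grip": 1
}}

```text
time_s: 5.5
position: [0.4765, -0.0155, 0.2037]
tcp_rot: [[-0.032, 0.999, 0.007], [0.999, 0.032, -0.002], [-0.002, 0.007, -1.0]]
force: [0.5, 0.2, 0.1]
opening: 0.847
grasp_force: 0.0
```

```bash
sed -i 's/^S=.*/S=np.array([.5605,-.0123]);YAW=1.8/' plan.py; python3 - <<'E'
from plan import *
plan([(.6455,-.018,.2,1.9,1),(.6455,-.018,.14,1.9,3)])
E
```

```text
at [ 0.4765 -0.0155  0.2037] 1.8 t 5.5 open 0.847 F [0.5 0.2 0.1] g 0.0
[[-0.008,0.169,0.005,0.004,0.001,0.0],[-0.016,0.338,0.01,0.004,0.001,0.0],[-0.024,0.506,0.015,0.004,0.001,-0.001],[-0.032,0.675,0.02,0.004,0.001,-0.001],[-0.032,0.675,0.02,0.004,0.001,-0.001],[-0.031,0.674,0.14,0.004,0.001,-0.001],[-0.031,0.674,0.26,0.004,0.001,-0.001],[-0.031,0.674,0.26,0.004,0.001,-0.001],[-0.031,0.674,0.26,0.004,0.001,-0.001],[-0.031,0.674,0.26,0.004,0.001,-0.001]]
```

Request:
{"api": "send_rows", "payload": {
  "moves": [
    [-0.008,0.169,0.005,0,0,0],
    [-0.016,0.338,0.01,0,0,0],
    [-0.024,0.506,0.015,0,0,0],
    [-0.032,0.675,0.02,0,0,0],
    [-0.032,0.675,0.02,0,0,0],
    [-0.032,0.675,0.14,0,0,0],
    [-0.032,0.675,0.26,0,0,0],
    [-0.032,0.675,0.26,0,0,0],
    [-0.032,0.675,0.26,0,0,0],
    [-0.032,0.675,0.26,0,0,0]
  ]
}}

```text
time_s: 6.5
position: [0.6442, -0.0177, 0.1368]
tcp_rot: [[-0.032, 0.999, 0.002], [0.999, 0.032, -0.0], [-0.001, 0.002, -1.0]]
force: [-0.1, 0.2, 0.6]
opening: 1.001
grasp_force: 0.0
```

```bash
python3 - <<'E'
from plan import *
plan([(.6455,-.018,.089,1.9,2)])
E
```

```text
at [ 0.6442 -0.0177  0.1368] 1.8 t 6.5 open 1.001 F [-0.1  0.2  0.6] g 0.0
[[-0.001,0.005,0.191,0.001,0.0,-0.001],[-0.001,0.005,0.191,0.001,0.0,-0.001],[-0.001,0.005,0.191,0.001,0.0,-0.001]]
```

Request:
{"api": "send_rows", "payload": {
  "moves": [
    [0,0.005,0.1,0,0,0],
    [0,0.005,0.19,0,0,0],
    [0,0.005,0.19,0,0,0],
    [0,0.005,0.19,0,0,0]
  ]
}}

```text
time_s: 6.9
position: [0.6456, -0.0175, 0.0894]
tcp_rot: [[-0.032, 0.999, 0.002], [0.999, 0.032, -0.0], [-0.0, 0.002, -1.0]]
force: [0.2, -0.4, -0.1]
opening: 1.002
grasp_force: 0.0
```

Request:
{"api": "send_rows", "payload": {
  "moves": [
    [0,0,0,0,0,0],
    [0,0,0,0,0,0],
    [0,0,0,0,0,0],
    [0,0,0,0,0,0],
    [0,0,0,0,0,0],
    [0,0,0,0,0,0],
    [0,0,0,0,0,0]
  ],
  "grip": 0
}}

```text
time_s: 7.6
position: [0.6466, -0.0175, 0.0887]
tcp_rot: [[-0.032, 0.999, 0.004], [0.999, 0.032, -0.0], [-0.0, 0.004, -1.0]]
force: [3.0, 0.8, 1.2]
opening: 0.639
grasp_force: 30.0
```

Request:
{"api": "send_rows", "payload": {
  "moves": [
    [0,0,-0.04,0,0,0],
    [0,0,-0.1,0,0,0],
    [0,0,-0.2,0,0,0],
    [0,0,-0.3,0,0,0],
    [0,0,-0.4,0,0,0],
    [0,0,-0.45,0,0,0],
    [0,0,-0.45,0,0,0],
    [0,0,-0.45,0,0,0]
  ]
}}

```text
time_s: 8.4
position: [0.6438, -0.0173, 0.1998]
tcp_rot: [[-0.032, 0.999, -0.002], [0.999, 0.032, 0.0], [0.0, -0.002, -1.0]]
force: [-0.5, -0.4, -5.8]
opening: 0.639
grasp_force: 30.0
```

```bash
python3 - <<'E'
from plan import *
plan([(.591,.342,.2,6.5,3)],step=.035)
E
```

```text
at [ 0.6438 -0.0173  0.1998] 1.8 t 8.4 open 0.639 F [-0.5 -0.4 -5.8] g 30.0
[[0.131,-0.015,0.0,-0.001,0.0,-0.005],[0.262,-0.03,0.0,-0.001,0.0,-0.009],[0.394,-0.045,0.0,-0.001,0.0,-0.014],[0.525,-0.06,0.0,-0.001,0.0,-0.019],[0.656,-0.075,0.0,-0.001,0.0,-0.024],[0.787,-0.09,0.0,-0.001,0.0,-0.028],[0.918,-0.105,0.0,-0.001,0.0,-0.033]]
[[0.132,-0.008,0.0,0.0,0.0,-0.005],[0.264,-0.016,0.0,0.0,0.0,-0.009],[0.395,-0.025,0.0,0.0,0.0,-0.014],[0.527,-0.033,0.0,0.0,0.0,-0.019],[0.527,-0.033,0.0,0.0,0.0,-0.019],[0.527,-0.033,0.0,0.0,0.0,-0.019],[0.527,-0.033,0.0,0.0,0.0,-0.019]]
```

Request:
{"api": "send_rows", "payload": {
  "moves": [
    [0.131,-0.015,0,0,0,-0.005],
    [0.262,-0.03,0,0,0,-0.009],
    [0.394,-0.045,0,0,0,-0.014],
    [0.525,-0.06,0,0,0,-0.019],
    [0.656,-0.075,0,0,0,-0.024],
    [0.787,-0.09,0,0,0,-0.028],
    [0.918,-0.105,0,0,0,-0.033]
  ]
}}

```text
time_s: 9.1
position: [0.6094, 0.2121, 0.1981]
tcp_rot: [[-0.084, 0.996, -0.005], [0.996, 0.084, -0.001], [-0.001, -0.005, -1.0]]
force: [-0.1, -0.0, -5.4]
opening: 0.643
grasp_force: 30.0
```

Request:
{"api": "send_rows", "payload": {
  "moves": [
    [0.132,-0.008,0,0,0,-0.005],
    [0.264,-0.016,0,0,0,-0.009],
    [0.395,-0.025,0,0,0,-0.014],
    [0.527,-0.033,0,0,0,-0.019],
    [0.527,-0.033,0,0,0,-0.019],
    [0.527,-0.033,0,0,0,-0.019],
    [0.527,-0.033,0,0,0,-0.019]
  ]
}}

```text
time_s: 9.8
position: [0.5913, 0.3407, 0.1989]
tcp_rot: [[-0.113, 0.994, -0.003], [0.994, 0.113, -0.002], [-0.002, -0.003, -1.0]]
force: [0.8, -0.1, -5.6]
opening: 0.639
grasp_force: 30.0
```

```bash
python3 - <<'E'
from plan import *
from h import *
d=viewer.capture('top')[1]
plan([(.591,.342,.06,6.5,1),(.591,.342,.040,6.5,2)],step=.03)
E
```

```text
at [0.5917 0.3404 0.1993] 6.5 t 9.8 open 0.645 F [ 0.4  0.6 -5.6] g 30.0
[[0.001,0.0,0.111,-0.002,0.001,0.0],[0.003,0.0,0.223,-0.002,0.001,0.0],[0.004,0.0,0.334,-0.002,0.001,0.0],[0.006,-0.001,0.446,-0.002,0.001,0.0],[0.007,-0.001,0.557,-0.002,0.001,0.0],[0.007,-0.001,0.557,-0.002,0.001,0.0],[0.007,-0.001,0.637,-0.002,0.001,0.0],[0.007,-0.001,0.637,-0.002,0.001,0.0],[0.007,-0.001,0.637,-0.002,0.001,0.0]]
```

Request:
{"api": "send_rows", "payload": {
  "moves": [
    [0.001,0,0.111,0,0,0],
    [0.003,0,0.223,0,0,0],
    [0.004,0,0.334,0,0,0],
    [0.006,0,0.446,0,0,0],
    [0.007,0,0.557,0,0,0],
    [0.007,0,0.6,0,0,0],
    [0.007,0,0.637,0,0,0],
    [0.007,0,0.637,0,0,0],
    [0.007,0,0.637,0,0,0]
  ]
}}

```text
time_s: 10.75
position: [0.5929, 0.3436, 0.0425]
tcp_rot: [[-0.113, 0.994, 0.002], [0.994, 0.113, 0.001], [0.001, 0.002, -1.0]]
force: [-0.0, 0.2, -4.7]
opening: 0.641
grasp_force: 30.0
```

```bash
python3 - <<'E'
from h import *
p,d=viewer.capture('scene')
cv2.imwrite('pics/tray.png',cv2.resize(p[100:240,340:480],None,fx=4,fy=4,interpolation=2)[:,:,::-1])
E
```

```text
(no output)
```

View pics/tray.png

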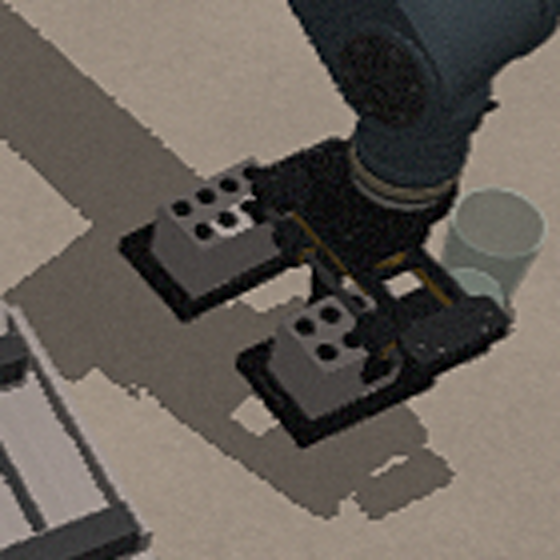

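The picture shows the block at crop (330,360), inside the walls of the far tray and clear of the parked block at (215,230). I'll lower it the last few millimetres, release and go up.

Request:
{"api": "send_rows", "payload": {
  "moves": [
    [0,0,0.008,0,0,0],
    [0,0,0.014,0,0,0],
    [0,0,0.016,0,0,0],
    [0,0,0.016,0,0,0]
  ]
}}

```text
time_s: 11.2
position: [0.5925, 0.3438, 0.0387]
tcp_rot: [[-0.114, 0.994, 0.002], [0.994, 0.114, 0.001], [0.0, 0.002, -1.0]]
force: [-0.3, 0.3, 1.8]
opening: 0.64
grasp_force: 30.0
```

Request:
{"api": "send_rows", "payload": {
  "moves": [
    [0,0,0,0,0,0],
    [0,0,0,0,0,0],
    [0,0,0,0,0,0],
    [0,0,0,0,0,0],
    [0,0,0,0,0,0]
  ],
  "grip": 1
}}

```text
time_s: 11.7
position: [0.5919, 0.3435, 0.0372]
tcp_rot: [[-0.114, 0.994, 0.0], [0.994, 0.114, 0.0], [0.0, 0.0, -1.0]]
force: [0.1, -0.4, -0.0]
opening: 0.971
grasp_force: 0.0
```

Request:
{"api": "send_rows", "payload": {
  "moves": [
    [0,0,-0.1,0,0,0],
    [0,0,-0.25,0,0,0],
    [0,0,-0.45,0,0,0],
    [0,0,-0.65,0,0,0],
    [0,0,-0.8,0,0,0],
    [0,0,-0.8,0,0,0]
  ]
}}

```text
time_s: 12.3
position: [0.5957, 0.3451, 0.2452]
tcp_rot: [[-0.114, 0.993, 0.014], [0.994, 0.114, 0.005], [0.004, 0.014, -1.0]]
force: [0.4, 0.7, 0.4]
opening: 1.0
grasp_force: 0.0
```

```bash
python3 - <<'E'
from h import *
from plan import *
for n in('top','scene'):
    p,d=viewer.capture(n);P=cloud(n,d).reshape(-1,3)
    k=(abs(P[:,0]-.591)<.06)&(abs(P[:,1]-.342)<.08)&(P[:,2]>.058)&(P[:,2]<.08);print('block',n,rect(P[k][:,:2]),P[k][:,2].mean())
    for c,a in caps(n,p):
        X=ray(n,c,.1)[0]
        if .2<X[0]<.9 and -.6<X[1]<.2:
            s=P[(np.hypot(*(P[:,:2]-X[:2]).T)<.045)&(P[:,2]>.02)&(P[:,2]<.068)];print(n,X.round(4),rect(s[:,:2]))
plan([(.59,-.2,.26,2,0)])
print([sh(x,y).round(4) for x,y in((60,60),)] )
E
```

```text
block top (array([0.5919, 0.3259]), array([0.0561, 0.0559]), 7.1) 0.06363416043783716
top [ 0.5869 -0.3658  0.1   ] (array([ 0.5858, -0.3671]), array([0.0527, 0.0536]), 34.1)
top [ 0.5615 -0.2778  0.1   ] (array([ 0.5604, -0.2793]), array([0.0521, 0.0528]), 19.9)
top [ 0.4473 -0.2704  0.1   ] (array([ 0.4459, -0.2715]), array([0.0521, 0.0535]), 12.4)
top [ 0.4308 -0.3726  0.1   ] (array([ 0.4291, -0.3748]), array([0.0538, 0.0535]), 35.6)
top [ 0.3315 -0.2588  0.1   ] (array([ 0.3298, -0.2595]), array([0.0542, 0.0522]), -36.6)
block scene (array([0.5943, 0.3434]), array([0.0588, 0.0927]), 4.9) 0.06535048211558352
scene [ 0.3416 -0.2606  0.1   ] (array([ 0.3351, -0.2604]), array([0.0553, 0.0552]), -35.8)
scene [ 0.4561 -0.2726  0.1   ] (array([ 0.4509, -0.2719]), array([0.0542, 0.0521]), 13.9)
scene [ 0.4387 -0.3758  0.1   ] (array([ 0.4335, -0.3751]), array([0.0557, 0.0537]), 33.7)
scene [ 0.5691 -0.2811  0.1   ] (array([ 0.5659, -0.2798]), array([0.0537, 0.0518]), 20.3)
scene [ 0.5941 -0.3691  0.1   ] (array([ 0.591 , -0.3678]), array([0.0544, 0.0528]), 31.1)
at [0.5921 0.3436 0.2385] 6.5 t 12.4 open 1.003 F [-0.6 -0.7 -1.4] g 0.0
[[-0.18,-0.021,-0.007,0.001,0.0,0.004],[-0.36,-0.043,-0.015,0.001,0.0,0.008],[-0.54,-0.064,-0.022,0.001,0.0,0.013],[-0.72,-0.085,-0.029,0.001,0.0,0.017],[-0.9,-0.106,-0.036,0.001,0.0,0.021]]
[[-0.181,-0.015,-0.007,0.0,0.0,0.004],[-0.361,-0.031,-0.014,0.0,0.0,0.008],[-0.542,-0.046,-0.021,0.0,0.0,0.013],[-0.722,-0.061,-0.029,0.0,0.0,0.017],[-0.903,-0.077,-0.036,0.0,0.0,0.021]]
[[-0.181,-0.009,-0.007,0.0,0.0,0.004],[-0.362,-0.019,-0.014,0.0,0.0,0.008]]
[array([58.6462, 61.8427])]
```

```bash
cat >> plan.py <<'E'
def hop(goals,start=None):
    """one target per call (<=245 mm per axis), row counts at 48 mm / 8.3 deg per row"""
    if start is None:
        s=readout.read_state();p=np.array(s['position']);R=np.array(s['tcp_rot']);w=np.degrees(np.arctan2(R[1,1],R[0,1]))
        print('at',p.round(4),round(w,1),'t',round(s['time_s'],1),'open',round(s['opening'],3),'F',np.round(s['force'],1),'g',round(s['grasp_force'],1))
    else: p,w=np.array(start[:3]),start[3]
    for g in goals:
        e=np.array(g[:3]);m=int(np.ceil(max(abs(Rw(w).T@(e-p)).max()/.24,abs(g[3]-w)/85,.01)))
        for i in range(m):
            q=p+(e-p)/(m-i);v=w+(g[3]-w)/(m-i);R=Rw(w)
            n=int(max(np.ceil(np.linalg.norm(q-p)/.048),np.ceil(abs(v-w)/8.3)))
            print(n,'rows of',[round(float(x),3)+0. for x in (*(R.T@(q-p)/.25),0,0,-(v-w)/90)]);p,w=q,v
E
python3 - <<'E'
from plan import *
hop([(.5885,-.3675,.25,32.5),(.5885,-.3675,.13,32.5)])
E
```

```text
at [0.5921 0.3436 0.2385] 6.5 t 12.4 open 1.003 F [-0.6 -0.7 -1.4] g 0.0
5 rows of [-0.941, -0.113, -0.015, 0.0, 0.0, -0.096]
5 rows of [-0.914, -0.253, -0.015, 0.0, 0.0, -0.096]
5 rows of [-0.865, -0.388, -0.015, 0.0, 0.0, -0.096]
3 rows of [0.0, 0.0, 0.48, 0.0, 0.0, 0.0]
```

Request:
{"api": "send_rows", "payload": {
  "moves": [
    [-0.941,-0.113,-0.03,0,0,-0.096],
    [-0.941,-0.113,-0.03,0,0,-0.096],
    [-0.941,-0.113,-0.03,0,0,-0.096],
    [-0.941,-0.113,-0.03,0,0,-0.096],
    [-0.941,-0.113,-0.03,0,0,-0.096]
  ],
  "grip": 0.72
}}

```text
time_s: 12.9
position: [0.5887, 0.1037, 0.2422]
tcp_rot: [[-0.26, 0.966, -0.005], [0.966, 0.26, -0.001], [0.001, -0.005, -1.0]]
force: [0.2, -0.3, -0.4]
opening: 0.732
grasp_force: 0.0
```

Request:
{"api": "send_rows", "payload": {
  "moves": [
    [-0.914,-0.253,-0.015,0,0,-0.096],
    [-0.914,-0.253,-0.015,0,0,-0.096],
    [-0.914,-0.253,-0.015,0,0,-0.096],
    [-0.914,-0.253,-0.015,0,0,-0.096],
    [-0.914,-0.253,-0.015,0,0,-0.096]
  ]
}}

```text
time_s: 13.4
position: [0.5876, -0.1329, 0.246]
tcp_rot: [[-0.402, 0.915, -0.005], [0.915, 0.402, 0.001], [0.003, -0.004, -1.0]]
force: [1.0, -0.3, -0.6]
opening: 0.722
grasp_force: 0.0
```

Request:
{"api": "send_rows", "payload": {
  "moves": [
    [-0.865,-0.388,-0.015,0,0,-0.096],
    [-0.865,-0.388,-0.015,0,0,-0.096],
    [-0.865,-0.388,-0.015,0,0,-0.096],
    [-0.865,-0.388,-0.015,0,0,-0.096],
    [-0.865,-0.388,-0.015,0,0,-0.096],
    [-0.865,-0.388,0.15,0,0,-0.096],
    [-0.865,-0.388,0.3,0,0,-0.096],
    [-0.865,-0.388,0.4,0,0,-0.096],
    [-0.865,-0.388,0.4,0,0,-0.096],
    [-0.865,-0.388,0.4,0,0,-0.096]
  ]
}}

```text
time_s: 14.4
position: [0.587, -0.3669, 0.1467]
tcp_rot: [[-0.536, 0.844, -0.003], [0.844, 0.536, 0.002], [0.004, -0.001, -1.0]]
force: [-0.2, 0.1, 0.4]
opening: 0.716
grasp_force: 0.0
```

```bash
python3 - <<'E'
from plan import *
hop([(.5885,-.3675,.073,32.5)])
E
```

```text
at [ 0.587  -0.3669  0.1467] 32.4 t 14.4 open 0.716 F [-0.2  0.1  0.4] g 0.0
2 rows of [-0.005, 0.004, 0.295, 0.0, 0.0, -0.001]
```

Request:
{"api": "send_rows", "payload": {
  "moves": [
    [-0.003,0.004,0.12,0,0,0],
    [-0.003,0.004,0.22,0,0,0],
    [-0.003,0.004,0.295,0,0,0],
    [-0.003,0.004,0.295,0,0,0],
    [-0.003,0.004,0.295,0,0,0]
  ]
}}

```text
time_s: 14.9
position: [0.59, -0.3683, 0.0764]
tcp_rot: [[-0.537, 0.844, 0.002], [0.844, 0.537, -0.002], [-0.002, 0.001, -1.0]]
force: [-0.0, -0.8, 1.2]
opening: 0.717
grasp_force: 0.0
```

Request:
{"api": "send_rows", "payload": {
  "moves": [
    [0,0,0,0,0,0],
    [0,0,0,0,0,0],
    [0,0,0,0,0,0],
    [0,0,0,0,0,0],
    [0,0,0,0,0,0],
    [0,0,0,0,0,0]
  ],
  "grip": 0
}}

```text
time_s: 15.5
position: [0.5891, -0.3679, 0.0753]
tcp_rot: [[-0.536, 0.844, 0.0], [0.844, 0.536, -0.001], [-0.001, -0.0, -1.0]]
force: [-1.9, 1.0, 2.9]
opening: 0.408
grasp_force: 30.0
```

Request:
{"api": "send_rows", "payload": {
  "moves": [
    [0,0,-0.06,0,0,0],
    [0,0,-0.2,0,0,0],
    [0,0,-0.34,0,0,0],
    [0,0,-0.48,0,0,0],
    [0,0,-0.6,0,0,0],
    [0,0,-0.68,0,0,0],
    [0,0,-0.68,0,0,0],
    [0,0,-0.68,0,0,0]
  ]
}}

```text
time_s: 16.3
position: [0.5886, -0.3672, 0.2446]
tcp_rot: [[-0.536, 0.844, -0.0], [0.844, 0.536, 0.0], [0.001, -0.0, -1.0]]
force: [-0.7, 0.6, -2.2]
opening: 0.401
grasp_force: 30.0
```

```bash
python3 - <<'E'
from plan import *
x,y=sh(.082,.093)
plan([(x,y,.245,1.8,3)],step=.035)
E
```

```text
at [ 0.5886 -0.3672  0.2446] 32.4 t 16.3 open 0.401 F [-0.7  0.6 -2.2] g 30.0
[[0.109,0.088,0.0,0.0,0.0,0.026],[0.217,0.175,0.0,0.0,0.0,0.052],[0.326,0.263,0.0,0.0,0.0,0.079],[0.434,0.35,0.0,0.0,0.0,0.105],[0.543,0.438,0.0,0.0,0.0,0.131],[0.651,0.525,0.0,0.0,0.0,0.157],[0.76,0.613,0.0,0.0,0.0,0.183],[0.869,0.701,0.0,0.0,0.0,0.21],[0.977,0.788,0.0,0.0,0.0,0.236]]
[[0.133,0.042,0.0,0.0,0.0,0.026],[0.266,0.085,0.0,0.0,0.0,0.052],[0.399,0.127,0.0,0.0,0.0,0.079],[0.532,0.169,0.0,0.0,0.0,0.105],[0.532,0.169,0.0,0.0,0.0,0.105],[0.532,0.169,0.0,0.0,0.0,0.105],[0.532,0.169,0.0,0.0,0.0,0.105]]
```

Request:
{"api": "send_rows", "payload": {
  "moves": [
    [0.109,0.088,0,0,0,0.026],
    [0.217,0.175,0,0,0,0.052],
    [0.326,0.263,0,0,0,0.079],
    [0.434,0.35,0,0,0,0.105],
    [0.543,0.438,0,0,0,0.131],
    [0.651,0.525,0,0,0,0.157],
    [0.76,0.613,0,0,0,0.183],
    [0.869,0.701,0,0,0,0.21],
    [0.977,0.788,0,0,0,0.236]
  ]
}}

```text
time_s: 17.2
position: [0.6227, -0.054, 0.2423]
tcp_rot: [[-0.192, 0.981, -0.005], [0.981, 0.192, 0.001], [0.002, -0.004, -1.0]]
force: [0.2, -0.6, -2.9]
opening: 0.404
grasp_force: 30.0
```

Request:
{"api": "send_rows", "payload": {
  "moves": [
    [0.133,0.042,0,0,0,0.026],
    [0.266,0.085,0,0,0,0.052],
    [0.399,0.127,0,0,0,0.079],
    [0.532,0.169,0,0,0,0.105],
    [0.532,0.169,0,0,0,0.105],
    [0.532,0.169,0,0,0,0.105],
    [0.532,0.169,0,0,0,0.105]
  ]
}}

```text
time_s: 17.9
position: [0.639, 0.0821, 0.2433]
tcp_rot: [[-0.03, 1.0, -0.003], [1.0, 0.03, -0.0], [-0.0, -0.003, -1.0]]
force: [0.7, -0.7, -2.6]
opening: 0.404
grasp_force: 30.0
```

```bash
python3 - <<'E'
from plan import *
x,y=sh(.082,.093)
plan([(x,y,.15,1.8),(x,y,.1335,1.8,3)],step=.025)
E
```

```text
at [0.639  0.0821 0.2433] 1.7 t 17.9 open 0.404 F [ 0.7 -0.7 -2.6] g 30.0
[[0.001,0.001,0.093,-0.002,0.0,0.0],[0.002,0.002,0.187,-0.002,0.0,0.0],[0.004,0.003,0.28,-0.002,0.0,-0.001],[0.005,0.003,0.373,-0.002,0.0,-0.001],[0.005,0.004,0.439,-0.002,0.0,-0.001],[0.005,0.004,0.439,-0.002,0.0,-0.001],[0.005,0.004,0.439,-0.002,0.0,-0.001],[0.005,0.004,0.439,-0.002,0.0,-0.001]]
```

Request:
{"api": "send_rows", "payload": {
  "moves": [
    [0.003,0.003,0.093,0,0,0],
    [0.004,0.003,0.187,0,0,0],
    [0.004,0.003,0.28,0,0,0],
    [0.004,0.003,0.373,0,0,0],
    [0.004,0.003,0.42,0,0,0],
    [0.004,0.003,0.439,0,0,0],
    [0.004,0.003,0.439,0,0,0],
    [0.004,0.003,0.439,0,0,0]
  ]
}}

```text
time_s: 18.7
position: [0.6415, 0.0835, 0.1361]
tcp_rot: [[-0.03, 1.0, 0.002], [1.0, 0.03, -0.0], [-0.0, 0.002, -1.0]]
force: [0.2, 0.3, -1.4]
opening: 0.404
grasp_force: 30.0
```

Request:
{"api": "send_rows", "payload": {
  "moves": [
    [0,0,0.005,0,0,0],
    [0,0,0.01,0,0,0],
    [0,0,0.013,0,0,0],
    [0,0,0.013,0,0,0]
  ]
}}

```text
time_s: 19.1
position: [0.6405, 0.084, 0.1319]
tcp_rot: [[-0.031, 1.0, 0.0], [1.0, 0.031, 0.0], [0.0, 0.0, -1.0]]
force: [-0.4, 0.5, -2.3]
opening: 0.405
grasp_force: 30.0
```

Request:
{"api": "send_rows", "payload": {
  "moves": [
    [0,0,0.004,0,0,0],
    [0,0,0.008,0,0,0],
    [0,0,0.008,0,0,0]
  ]
}}

```text
time_s: 19.4
position: [0.6407, 0.0839, 0.1304]
tcp_rot: [[-0.031, 1.0, 0.0], [1.0, 0.031, -0.0], [-0.0, 0.0, -1.0]]
force: [-1.3, 0.7, 2.6]
opening: 0.404
grasp_force: 30.0
```

Request:
{"api": "send_rows", "payload": {
  "moves": [
    [0,0,0,0,0,0],
    [0,0,0,0,0,0],
    [0,0,0,0,0,0],
    [0,0,0,0,0,0]
  ],
  "grip": 0.72
}}

```text
time_s: 19.8
position: [0.6407, 0.0838, 0.1297]
tcp_rot: [[-0.031, 1.0, 0.0], [1.0, 0.031, -0.0], [-0.0, 0.0, -1.0]]
force: [0.8, 0.1, 0.4]
opening: 0.67
grasp_force: 0.0
```

Request:
{"api": "send_rows", "payload": {
  "moves": [
    [0,0,-0.1,0,0,0],
    [0,0,-0.24,0,0,0],
    [0,0,-0.36,0,0,0],
    [0,0,-0.46,0,0,0],
    [0,0,-0.46,0,0,0],
    [0,0,-0.46,0,0,0]
  ]
}}

```text
time_s: 20.4
position: [0.6405, 0.0838, 0.2449]
tcp_rot: [[-0.031, 1.0, 0.001], [1.0, 0.031, -0.0], [-0.0, 0.001, -1.0]]
force: [-0.7, 0.8, -0.3]
opening: 0.723
grasp_force: 0.0
```

```bash
cat > see.py <<'E'
from h import *
def see(ns=('top','scene')):
    for n in ns:
        p,d=viewer.capture(n);P=cloud(n,d).reshape(-1,3)
        for c,a in caps(n,p):
            X=ray(n,c,.1)[0]
            if .25<X[0]<.9 and -.6<X[1]<.2:
                if X[1]>-.2:
                    X=ray(n,c,.155)[0]
                z=.055 if X[1]>-.2 else 0
                s=P[(np.hypot(*(P[:,:2]-X[:2]).T)<.045)&(P[:,2]>.032+z)&(P[:,2]<.068+z)];print(n,c.round(0),X.round(4),rect(s[:,:2]) if len(s)>9 else '')
    return p
E
python3 - <<'E'
from see import *;from plan import *
see()
print(sh(.082,.093))
hop([(.563,-.2796,.25,20),(.563,-.2796,.13,20)])
E
```

```text
top [419. 199.] [ 0.5615 -0.2778  0.1   ] (array([ 0.5608, -0.2807]), array([0.052 , 0.0549]), 20.8)
top [417. 234.] [ 0.4473 -0.27    0.1   ] (array([ 0.4459, -0.2715]), array([0.052 , 0.0524]), 12.4)
top [449. 239.] [ 0.4308 -0.3726  0.1   ] (array([ 0.4292, -0.3754]), array([0.053 , 0.0537]), 35.1)
top [415. 270.] [ 0.3315 -0.2588  0.1   ] (array([ 0.3298, -0.2598]), array([0.0526, 0.0524]), -36.9)
scene [197. 173.] [ 0.3422 -0.2607  0.1   ] (array([ 0.3341, -0.2593]), array([0.0528, 0.0543]), -36.0)
scene [202. 205.] [ 0.4557 -0.2725  0.1   ] (array([ 0.451 , -0.2717]), array([0.0537, 0.0518]), 12.5)
scene [353. 208.] [0.648  0.0789 0.155 ] (array([0.652 , 0.0828]), array([0.053 , 0.0726]), -0.1)
scene [162. 213.] [ 0.4401 -0.3751  0.1   ] (array([ 0.4334, -0.3746]), array([0.0564, 0.0531]), 34.5)
scene [209. 241.] [ 0.5692 -0.281   0.1   ] (array([ 0.5652, -0.2797]), array([0.0534, 0.0521]), 21.4)
[0.63953834 0.08322979]
at [0.6395 0.0839 0.2431] 1.8 t 20.5 open 0.72 F [ 0.6  0.1 -0.3] g 0.0
4 rows of [-0.722, -0.175, -0.014, 0.0, 0.0, -0.101]
4 rows of [-0.685, -0.287, -0.014, 0.0, 0.0, -0.101]
3 rows of [0.0, 0.0, 0.48, 0.0, 0.0, 0.0]
```

Bottle 1 stands in its slot. Next is B.

Request:
{"api": "send_rows", "payload": {
  "moves": [
    [-0.722,-0.175,-0.02,0,0,-0.101],
    [-0.722,-0.175,-0.02,0,0,-0.101],
    [-0.722,-0.175,-0.02,0,0,-0.101],
    [-0.722,-0.175,-0.02,0,0,-0.101]
  ]
}}

```text
time_s: 20.9
position: [0.6007, -0.1001, 0.2479]
tcp_rot: [[-0.187, 0.982, -0.004], [0.982, 0.187, 0.001], [0.001, -0.003, -1.0]]
force: [0.6, -0.3, 0.5]
opening: 0.721
grasp_force: 0.0
```

Request:
{"api": "send_rows", "payload": {
  "moves": [
    [-0.685,-0.287,-0.014,0,0,-0.101],
    [-0.685,-0.287,-0.014,0,0,-0.101],
    [-0.685,-0.287,-0.014,0,0,-0.101],
    [-0.685,-0.287,-0.014,0,0,-0.101],
    [-0.685,-0.287,0.15,0,0,-0.101],
    [-0.685,-0.287,0.3,0,0,-0.101],
    [-0.685,-0.287,0.4,0,0,-0.101],
    [-0.685,-0.287,0.4,0,0,-0.101],
    [-0.685,-0.287,0.4,0,0,-0.101],
    [-0.685,-0.287,0.4,0,0,-0.101]
  ]
}}

```text
time_s: 21.9
position: [0.565, -0.2801, 0.151]
tcp_rot: [[-0.341, 0.94, 0.002], [0.94, 0.341, -0.001], [-0.002, 0.001, -1.0]]
force: [0.1, -0.2, 0.6]
opening: 0.721
grasp_force: 0.0
```

```bash
python3 - <<'E'
from plan import *
hop([(.563,-.2796,.073,20.3)])
E
```

```text
at [ 0.565  -0.2801  0.151 ] 19.9 t 21.9 open 0.721 F [ 0.1 -0.2  0.6] g 0.0
2 rows of [0.005, -0.007, 0.312, 0.0, 0.0, -0.004]
```

Request:
{"api": "send_rows", "payload": {
  "moves": [
    [0.003,-0.005,0.12,0,0,0],
    [0.003,-0.005,0.22,0,0,0],
    [0.003,-0.005,0.312,0,0,0],
    [0.003,-0.005,0.312,0,0,0],
    [0.003,-0.005,0.312,0,0,0]
  ]
}}

```text
time_s: 22.4
position: [0.5636, -0.2798, 0.0732]
tcp_rot: [[-0.341, 0.94, 0.002], [0.94, 0.341, -0.001], [-0.002, 0.001, -1.0]]
force: [0.6, -0.8, 0.8]
opening: 0.722
grasp_force: 0.0
```

Request:
{"api": "send_rows", "payload": {
  "moves": [
    [0,0,0,0,0,0],
    [0,0,0,0,0,0],
    [0,0,0,0,0,0],
    [0,0,0,0,0,0],
    [0,0,0,0,0,0],
    [0,0,0,0,0,0]
  ],
  "grip": 0
}}

```text
time_s: 23.0
position: [0.5629, -0.2795, 0.0724]
tcp_rot: [[-0.341, 0.94, 0.001], [0.94, 0.341, -0.0], [-0.001, 0.0, -1.0]]
force: [-1.3, -0.2, 3.6]
opening: 0.408
grasp_force: 30.0
```

Request:
{"api": "send_rows", "payload": {
  "moves": [
    [0,0,-0.06,0,0,0],
    [0,0,-0.2,0,0,0],
    [0,0,-0.34,0,0,0],
    [0,0,-0.48,0,0,0],
    [0,0,-0.6,0,0,0],
    [0,0,-0.69,0,0,0],
    [0,0,-0.69,0,0,0],
    [0,0,-0.69,0,0,0]
  ]
}}

```text
time_s: 23.8
position: [0.5622, -0.2789, 0.2441]
tcp_rot: [[-0.341, 0.94, -0.0], [0.94, 0.341, 0.0], [0.0, -0.0, -1.0]]
force: [-0.6, -0.0, -4.4]
opening: 0.405
grasp_force: 30.0
```

```bash
python3 - <<'E'
from plan import *
x,y=sh(.082,.031)
plan([(x,y,.245,1.8,3)],step=.035)
E
```

```text
at [ 0.5622 -0.2789  0.2441] 19.9 t 23.8 open 0.405 F [-0.6 -0.  -4.4] g 30.0
[[0.113,0.079,0.0,0.0,0.0,0.022],[0.227,0.157,-0.001,0.0,0.0,0.045],[0.34,0.236,-0.001,0.0,0.0,0.067],[0.454,0.314,-0.001,0.0,0.0,0.09],[0.567,0.393,-0.002,0.0,0.0,0.112],[0.68,0.472,-0.002,0.0,0.0,0.134],[0.794,0.55,-0.003,0.0,0.0,0.157],[0.907,0.629,-0.003,0.0,0.0,0.179]]
[[0.131,0.044,0.0,0.0,0.0,0.022],[0.131,0.044,0.0,0.0,0.0,0.022],[0.131,0.044,0.0,0.0,0.0,0.022],[0.131,0.044,0.0,0.0,0.0,0.022]]
```

Request:
{"api": "send_rows", "payload": {
  "moves": [
    [0.113,0.079,0,0,0,0.022],
    [0.227,0.157,0,0,0,0.045],
    [0.34,0.236,0,0,0,0.067],
    [0.454,0.314,0,0,0,0.09],
    [0.567,0.393,0,0,0,0.112],
    [0.68,0.472,0,0,0,0.134],
    [0.794,0.55,0,0,0,0.157],
    [0.907,0.629,0,0,0,0.179]
  ]
}}

```text
time_s: 24.6
position: [0.6317, -0.0108, 0.2414]
tcp_rot: [[-0.065, 0.998, -0.005], [0.998, 0.065, 0.001], [0.001, -0.005, -1.0]]
force: [0.3, -0.1, -3.5]
opening: 0.406
grasp_force: 30.0
```

Request:
{"api": "send_rows", "payload": {
  "moves": [
    [0.131,0.044,0,0,0,0.022],
    [0.131,0.044,0,0,0,0.022],
    [0.131,0.044,0,0,0,0.022],
    [0.131,0.044,0,0,0,0.022]
  ]
}}

```text
time_s: 25.0
position: [0.641, 0.0202, 0.2427]
tcp_rot: [[-0.032, 0.999, -0.003], [0.999, 0.032, -0.0], [-0.0, -0.003, -1.0]]
force: [0.4, -0.6, -1.9]
opening: 0.407
grasp_force: 30.0
```

```bash
python3 - <<'E'
from plan import *
x,y=sh(.082,.031)
hop([(x,y,.1284,1.8)])
E
```

```text
at [0.641  0.0202 0.2427] 1.8 t 25.0 open 0.407 F [ 0.4 -0.6 -1.9] g 30.0
3 rows of [0.004, 0.002, 0.457, 0.0, 0.0, 0.0]
```

Request:
{"api": "send_rows", "payload": {
  "moves": [
    [0.002,0,0.1,0,0,0],
    [0.004,0,0.2,0,0,0],
    [0.004,0,0.3,0,0,0],
    [0.004,0,0.38,0,0,0],
    [0.004,0,0.43,0,0,0],
    [0.004,0,0.45,0,0,0],
    [0.004,0,0.458,0,0,0],
    [0.004,0,0.458,0,0,0],
    [0.004,0,0.458,0,0,0],
    [0.004,0,0.458,0,0,0]
  ]
}}

```text
time_s: 26.0
position: [0.6426, 0.0219, 0.1308]
tcp_rot: [[-0.032, 0.999, 0.002], [0.999, 0.032, -0.0], [-0.0, 0.002, -1.0]]
force: [-0.0, 0.5, -2.1]
opening: 0.406
grasp_force: 30.0
```

Request:
{"api": "send_rows", "payload": {
  "moves": [
    [0,0,0.005,0,0,0],
    [0,0,0.01,0,0,0],
    [0,0,0.012,0,0,0],
    [0,0,0.012,0,0,0]
  ]
}}

```text
time_s: 26.4
position: [0.6421, 0.022, 0.1274]
tcp_rot: [[-0.032, 0.999, 0.0], [0.999, 0.032, 0.0], [0.0, 0.0, -1.0]]
force: [-0.7, 0.3, 1.5]
opening: 0.404
grasp_force: 30.0
```

Request:
{"api": "send_rows", "payload": {
  "moves": [
    [0,0,0,0,0,0],
    [0,0,0,0,0,0],
    [0,0,0,0,0,0],
    [0,0,0,0,0,0]
  ],
  "grip": 0.72
}}

```text
time_s: 26.8
position: [0.642, 0.0218, 0.1267]
tcp_rot: [[-0.032, 0.999, 0.0], [0.999, 0.032, -0.0], [-0.0, 0.0, -1.0]]
force: [-0.4, 0.3, -0.2]
opening: 0.67
grasp_force: 0.0
```

Request:
{"api": "send_rows", "payload": {
  "moves": [
    [0,0,-0.1,0,0,0],
    [0,0,-0.24,0,0,0],
    [0,0,-0.36,0,0,0],
    [0,0,-0.46,0,0,0],
    [0,0,-0.46,0,0,0],
    [0,0,-0.46,0,0,0]
  ]
}}

```text
time_s: 27.4
position: [0.6419, 0.0219, 0.2419]
tcp_rot: [[-0.032, 0.999, 0.001], [0.999, 0.032, -0.0], [-0.0, 0.001, -1.0]]
force: [0.5, -0.0, -0.9]
opening: 0.719
grasp_force: 0.0
```

```bash
python3 - <<'E'
from see import *;from plan import *
see()
hop([(.4484,-.2717,.25,13)])
E
```

```text
top [417. 234.] [ 0.4473 -0.27    0.1   ] (array([ 0.4461, -0.2707]), array([0.0525, 0.053 ]), 10.2)
top [449. 239.] [ 0.4308 -0.3726  0.1   ] (array([ 0.4289, -0.3748]), array([0.0533, 0.0514]), 36.5)
top [415. 270.] [ 0.3315 -0.2588  0.1   ] (array([ 0.3293, -0.2597]), array([0.0535, 0.052 ]), -35.5)
scene [197. 173.] [ 0.342  -0.2609  0.1   ] (array([ 0.3342, -0.2595]), array([0.0535, 0.0555]), -37.5)
scene [202. 206.] [ 0.4563 -0.2725  0.1   ] (array([ 0.451 , -0.2719]), array([0.0532, 0.0516]), 13.3)
scene [353. 209.] [0.6511 0.0781 0.155 ] (array([0.6583, 0.0723]), array([0.07  , 0.0684]), -29.2)
scene [162. 213.] [ 0.4399 -0.3752  0.1   ] (array([ 0.4337, -0.3751]), array([0.0546, 0.0524]), 33.7)
scene [330. 216.] [0.6491 0.0169 0.155 ] (array([0.653 , 0.0277]), array([0.0707, 0.0682]), 0.0)
at [0.6409 0.022  0.2402] 1.8 t 27.5 open 0.719 F [-0.1 -1.  -0. ] g 0.0
4 rows of [-0.575, -0.404, -0.02, 0.0, 0.0, -0.062]
4 rows of [-0.533, -0.458, -0.02, 0.0, 0.0, -0.062]
```

Request:
{"api": "send_rows", "payload": {
  "moves": [
    [-0.575,-0.404,-0.02,0,0,-0.062],
    [-0.575,-0.404,-0.02,0,0,-0.062],
    [-0.575,-0.404,-0.02,0,0,-0.062],
    [-0.575,-0.404,-0.02,0,0,-0.062]
  ]
}}

```text
time_s: 27.9
position: [0.5426, -0.1271, 0.245]
tcp_rot: [[-0.127, 0.992, -0.005], [0.992, 0.127, 0.001], [0.001, -0.004, -1.0]]
force: [0.1, -0.1, 0.0]
opening: 0.717
grasp_force: 0.0
```

Request:
{"api": "send_rows", "payload": {
  "moves": [
    [-0.533,-0.458,-0.02,0,0,-0.062],
    [-0.533,-0.458,-0.02,0,0,-0.062],
    [-0.533,-0.458,-0.02,0,0,-0.062],
    [-0.533,-0.458,-0.02,0,0,-0.062],
    [-0.533,-0.458,0.15,0,0,-0.062],
    [-0.533,-0.458,0.3,0,0,-0.062],
    [-0.533,-0.458,0.4,0,0,-0.062],
    [-0.533,-0.458,0.4,0,0,-0.062],
    [-0.533,-0.458,0.4,0,0,-0.062],
    [-0.533,-0.458,0.4,0,0,-0.062]
  ]
}}

```text
time_s: 28.9
position: [0.4501, -0.2725, 0.1477]
tcp_rot: [[-0.225, 0.974, 0.001], [0.974, 0.225, -0.001], [-0.002, 0.001, -1.0]]
force: [0.4, 0.2, 0.3]
opening: 0.715
grasp_force: 0.0
```

```bash
python3 - <<'E'
from plan import *
from see import *
see(('scene',))
hop([(.4484,-.2717,.073,12.5)])
E
```

```text
scene [196. 176.] [ 0.3501 -0.2656  0.1   ] (array([ 0.3249, -0.233 ]), array([0.0227, 0.0068]), -43.7)
scene [353. 207.] [0.6473 0.0788 0.155 ] (array([0.6564, 0.0731]), array([0.0688, 0.0673]), -33.4)
scene [203. 209.] [ 0.4664 -0.2733  0.1   ] (array([ 0.4509, -0.2717]), array([0.0551, 0.0519]), 12.6)
scene [162. 213.] [ 0.4399 -0.3755  0.1   ] (array([ 0.4334, -0.3751]), array([0.056 , 0.0533]), 33.8)
scene [331. 216.] [0.6494 0.0176 0.155 ] (array([0.6558, 0.0272]), array([0.0681, 0.0701]), -1.9)
at [ 0.4502 -0.2726  0.1481] 13.0 t 28.9 open 0.724 F [ 0.3 -0.6 -0.1] g 0.0
2 rows of [0.005, -0.006, 0.3, 0.0, 0.0, 0.006]
```

Request:
{"api": "send_rows", "payload": {
  "moves": [
    [0.003,-0.004,0.12,0,0,0],
    [0.003,-0.004,0.22,0,0,0],
    [0.003,-0.004,0.3,0,0,0],
    [0.003,-0.004,0.3,0,0,0],
    [0.003,-0.004,0.3,0,0,0]
  ]
}}

```text
time_s: 29.45
position: [0.4488, -0.2719, 0.0728]
tcp_rot: [[-0.225, 0.974, 0.001], [0.974, 0.225, -0.001], [-0.001, 0.001, -1.0]]
force: [0.6, 0.3, -0.5]
opening: 0.718
grasp_force: 0.0
```

Request:
{"api": "send_rows", "payload": {
  "moves": [
    [0,0,0,0,0,0],
    [0,0,0,0,0,0],
    [0,0,0,0,0,0],
    [0,0,0,0,0,0],
    [0,0,0,0,0,0],
    [0,0,0,0,0,0]
  ],
  "grip": 0
}}

```text
time_s: 30.05
position: [0.4483, -0.2717, 0.0722]
tcp_rot: [[-0.225, 0.974, 0.0], [0.974, 0.225, -0.0], [-0.001, 0.0, -1.0]]
force: [-1.5, 0.5, 4.8]
opening: 0.404
grasp_force: 30.0
```

Request:
{"api": "send_rows", "payload": {
  "moves": [
    [0,0,-0.06,0,0,0],
    [0,0,-0.2,0,0,0],
    [0,0,-0.34,0,0,0],
    [0,0,-0.48,0,0,0],
    [0,0,-0.6,0,0,0],
    [0,0,-0.69,0,0,0],
    [0,0,-0.69,0,0,0],
    [0,0,-0.69,0,0,0]
  ]
}}

```text
time_s: 30.85
position: [0.4477, -0.271, 0.2435]
tcp_rot: [[-0.225, 0.974, -0.001], [0.974, 0.225, 0.001], [0.001, -0.001, -1.0]]
force: [1.0, -0.1, -2.6]
opening: 0.403
grasp_force: 30.0
```

```bash
python3 - <<'E'
from plan import *
x,y=sh(.082,-.031)
plan([(x,y,.245,1.8,3)],step=.035)
E
```

```text
at [ 0.4477 -0.271   0.2435] 13.0 t 30.9 open 0.403 F [ 1.  -0.1 -2.6] g 30.0
[[0.08,0.108,-0.001,0.0,-0.001,0.014],[0.16,0.216,-0.001,0.0,-0.001,0.028],[0.24,0.323,-0.002,0.0,-0.001,0.041],[0.321,0.431,-0.003,0.0,-0.001,0.055],[0.401,0.539,-0.003,0.0,-0.001,0.069],[0.481,0.647,-0.004,0.0,-0.001,0.083],[0.561,0.755,-0.004,0.0,-0.001,0.097],[0.641,0.862,-0.005,0.0,-0.001,0.111],[0.721,0.97,-0.006,0.0,-0.001,0.124],[0.721,0.97,-0.006,0.0,-0.001,0.124],[0.721,0.97,-0.006,0.0,-0.001,0.124],[0.721,0.97,-0.006,0.0,-0.001,0.124]]
```

Request:
{"api": "send_rows", "payload": {
  "moves": [
    [0.08,0.108,0,0,0,0.014],
    [0.16,0.216,0,0,0,0.028],
    [0.24,0.323,0,0,0,0.041],
    [0.321,0.431,0,0,0,0.055],
    [0.401,0.539,0,0,0,0.069],
    [0.481,0.647,0,0,0,0.083],
    [0.561,0.755,0,0,0,0.097],
    [0.641,0.862,0,0,0,0.111],
    [0.721,0.97,0,0,0,0.124],
    [0.721,0.97,0,0,0,0.124],
    [0.721,0.97,0,0,0,0.124],
    [0.721,0.97,0,0,0,0.124]
  ]
}}

```text
time_s: 32.05
position: [0.6424, -0.0417, 0.2423]
tcp_rot: [[-0.032, 0.999, -0.004], [0.999, 0.032, 0.0], [0.001, -0.004, -1.0]]
force: [0.3, -0.1, -0.8]
opening: 0.404
grasp_force: 30.0
```

```bash
python3 - <<'E'
from plan import *
from see import *
see(('scene',))
x,y=sh(.082,-.031)
hop([(x,y,.1284,1.8)])
E
```

```text
scene [197. 173.] [ 0.3413 -0.261   0.1   ] (array([ 0.335 , -0.2587]), array([0.0531, 0.0532]), -38.5)
scene [353. 207.] [0.6472 0.0793 0.155 ] (array([0.6463, 0.0745]), array([0.0733, 0.0572]), -11.3)
scene [162. 213.] [ 0.4388 -0.3756  0.1   ] (array([ 0.4326, -0.3753]), array([0.0551, 0.0529]), 34.5)
scene [331. 217.] [0.6514 0.0172 0.155 ] (array([0.6448, 0.0276]), array([0.068 , 0.0528]), -0.4)
at [ 0.6426 -0.0421  0.2429] 1.8 t 32.1 open 0.408 F [-0.2  0.2 -1.6] g 30.0
3 rows of [0.005, 0.004, 0.458, 0.0, 0.0, 0.0]
```

Request:
{"api": "send_rows", "payload": {
  "moves": [
    [0.002,0,0.1,0,0,0],
    [0.004,0,0.2,0,0,0],
    [0.004,0,0.3,0,0,0],
    [0.004,0,0.38,0,0,0],
    [0.004,0,0.43,0,0,0],
    [0.004,0,0.452,0,0,0],
    [0.004,0,0.462,0,0,0],
    [0.004,0,0.462,0,0,0],
    [0.004,0,0.462,0,0,0],
    [0.004,0,0.462,0,0,0]
  ]
}}

```text
time_s: 33.1
position: [0.6445, -0.0404, 0.1298]
tcp_rot: [[-0.032, 0.999, 0.002], [0.999, 0.032, -0.0], [-0.001, 0.002, -1.0]]
force: [0.1, 0.1, -0.8]
opening: 0.405
grasp_force: 30.0
```

Request:
{"api": "send_rows", "payload": {
  "moves": [
    [0,0,0.004,0,0,0],
    [0,0,0.008,0,0,0],
    [0,0,0.008,0,0,0]
  ]
}}

```text
time_s: 33.4
position: [0.6441, -0.0402, 0.1273]
tcp_rot: [[-0.032, 0.999, 0.001], [0.999, 0.032, -0.0], [-0.0, 0.001, -1.0]]
force: [-0.6, 0.1, 0.9]
opening: 0.405
grasp_force: 30.0
```

Contact. I'll release, go up and move over to D at (.4313, -.375, yaw 34.5).

Request:
{"api": "send_rows", "payload": {
  "moves": [
    [0,0,0,0,0,0],
    [0,0,0,0,0,0],
    [0,0,0,0,0,0],
    [0,0,0,0,0,0]
  ],
  "grip": 0.72
}}

```text
time_s: 33.8
position: [0.6439, -0.0403, 0.1268]
tcp_rot: [[-0.032, 0.999, 0.0], [0.999, 0.032, -0.0], [-0.0, 0.0, -1.0]]
force: [-1.4, -0.1, 0.8]
opening: 0.671
grasp_force: 0.0
```

Request:
{"api": "send_rows", "payload": {
  "moves": [
    [0,0,-0.1,0,0,0],
    [0,0,-0.24,0,0,0],
    [0,0,-0.36,0,0,0],
    [0,0,-0.46,0,0,0],
    [0,0,-0.46,0,0,0],
    [0,0,-0.46,0,0,0]
  ]
}}

```text
time_s: 34.4
position: [0.6438, -0.0403, 0.242]
tcp_rot: [[-0.032, 0.999, 0.001], [0.999, 0.032, -0.0], [-0.0, 0.001, -1.0]]
force: [0.3, 0.3, 0.1]
opening: 0.716
grasp_force: 0.0
```

```bash
python3 - <<'E'
from see import *;from plan import *
see()
hop([(.4313,-.375,.25,34.5)])
E
```

```text
top [308. 173.] [0.6384 0.0827 0.155 ] (array([0.646 , 0.0736]), array([0.0677, 0.0705]), -0.6)
top [327. 172.] [0.6413 0.0234 0.155 ] (array([0.6434, 0.0229]), array([0.0601, 0.088 ]), 5.2)
top [449. 239.] [ 0.4308 -0.3726  0.1   ] (array([ 0.429 , -0.3744]), array([0.0523, 0.0518]), 35.5)
top [415. 270.] [ 0.3315 -0.2588  0.1   ] (array([ 0.3295, -0.2599]), array([0.0527, 0.0524]), -36.8)
scene [197. 173.] [ 0.3414 -0.2608  0.1   ] (array([ 0.3343, -0.259 ]), array([0.0509, 0.0559]), -37.5)
scene [353. 207.] [0.6471 0.0791 0.155 ] (array([0.6539, 0.0749]), array([0.0688, 0.0611]), -32.9)
scene [162. 213.] [ 0.4392 -0.3758  0.1   ] (array([ 0.4333, -0.3753]), array([0.0556, 0.0528]), 34.4)
scene [331. 217.] [0.6519 0.0174 0.155 ] (array([0.6575, 0.0172]), array([0.0869, 0.0688]), -13.8)
scene [308. 226.] [ 0.6534 -0.0446  0.155 ] (array([ 0.6587, -0.0351]), array([0.0691, 0.0721]), -4.2)
at [ 0.6428 -0.0401  0.2402] 1.8 t 34.5 open 0.722 F [-0.3  0.1 -0.3] g 0.0
5 rows of [-0.656, -0.444, -0.02, 0.0, 0.0, -0.181]
5 rows of [-0.505, -0.611, -0.02, 0.0, 0.0, -0.181]
```

Request:
{"api": "send_rows", "payload": {
  "moves": [
    [-0.656,-0.444,-0.02,0,0,-0.181],
    [-0.656,-0.444,-0.02,0,0,-0.181],
    [-0.656,-0.444,-0.02,0,0,-0.181],
    [-0.656,-0.444,-0.02,0,0,-0.181],
    [-0.656,-0.444,-0.02,0,0,-0.181]
  ]
}}

```text
time_s: 35.0
position: [0.5347, -0.2124, 0.2452]
tcp_rot: [[-0.305, 0.952, -0.004], [0.952, 0.305, -0.0], [0.001, -0.004, -1.0]]
force: [0.8, -0.1, -0.1]
opening: 0.719
grasp_force: 0.0
```

Request:
{"api": "send_rows", "payload": {
  "moves": [
    [-0.505,-0.611,-0.02,0,0,-0.181],
    [-0.505,-0.611,-0.02,0,0,-0.181],
    [-0.505,-0.611,-0.02,0,0,-0.181],
    [-0.505,-0.611,-0.02,0,0,-0.181],
    [-0.505,-0.611,0.0,0,0,-0.181],
    [-0.505,-0.611,0.15,0,0,-0.181],
    [-0.505,-0.611,0.3,0,0,-0.181],
    [-0.505,-0.611,0.4,0,0,-0.181],
    [-0.505,-0.611,0.4,0,0,-0.181],
    [-0.505,-0.611,0.4,0,0,-0.181],
    [-0.505,-0.611,0.4,0,0,-0.181]
  ]
}}

```text
time_s: 36.1
position: [0.4334, -0.3756, 0.1479]
tcp_rot: [[-0.566, 0.824, 0.002], [0.824, 0.566, -0.002], [-0.002, 0.0, -1.0]]
force: [-0.1, 0.3, 0.0]
opening: 0.72
grasp_force: 0.0
```

```bash
python3 - <<'E'
from plan import *
from see import *
see(('scene',))
hop([(.4313,-.375,.073,34.8)])
E
```

```text
scene [197. 173.] [ 0.3422 -0.2608  0.1   ] (array([ 0.3341, -0.2597]), array([0.0533, 0.0547]), -37.2)
scene [353. 208.] [0.6478 0.0789 0.155 ] (array([0.6583, 0.0775]), array([0.0781, 0.0666]), -31.6)
scene [162. 215.] [ 0.4459 -0.3763  0.1   ] (array([ 0.4339, -0.3745]), array([0.0542, 0.0532]), 34.6)
scene [331. 216.] [0.6491 0.0175 0.155 ] (array([0.6559, 0.0171]), array([0.0874, 0.0677]), -7.9)
scene [308. 225.] [ 0.6514 -0.0438  0.155 ] (array([ 0.6558, -0.0361]), array([0.0726, 0.0637]), -7.7)
at [ 0.4334 -0.3758  0.1483] 34.5 t 36.1 open 0.722 F [-0.   0.3 -0.2] g 0.0
2 rows of [0.007, -0.005, 0.301, 0.0, 0.0, -0.004]
```

Request:
{"api": "send_rows", "payload": {
  "moves": [
    [0.003,-0.004,0.12,0,0,0],
    [0.003,-0.004,0.22,0,0,0],
    [0.003,-0.004,0.3,0,0,0],
    [0.003,-0.004,0.3,0,0,0],
    [0.003,-0.004,0.3,0,0,0]
  ]
}}

```text
time_s: 36.65
position: [0.4317, -0.3759, 0.0729]
tcp_rot: [[-0.565, 0.825, 0.001], [0.825, 0.565, -0.001], [-0.002, 0.0, -1.0]]
force: [0.9, 0.1, -0.1]
opening: 0.718
grasp_force: 0.0
```

Request:
{"api": "send_rows", "payload": {
  "moves": [
    [0,0,0,0,0,0],
    [0,0,0,0,0,0],
    [0,0,0,0,0,0],
    [0,0,0,0,0,0],
    [0,0,0,0,0,0],
    [0,0,0,0,0,0]
  ],
  "grip": 0
}}

```text
time_s: 37.25
position: [0.4313, -0.3754, 0.0723]
tcp_rot: [[-0.565, 0.825, 0.001], [0.825, 0.565, -0.001], [-0.001, 0.0, -1.0]]
force: [0.7, 0.1, 3.5]
opening: 0.403
grasp_force: 30.0
```

Request:
{"api": "send_rows", "payload": {
  "moves": [
    [0,0,-0.06,0,0,0],
    [0,0,-0.2,0,0,0],
    [0,0,-0.34,0,0,0],
    [0,0,-0.48,0,0,0],
    [0,0,-0.6,0,0,0],
    [0,0,-0.69,0,0,0],
    [0,0,-0.69,0,0,0],
    [0,0,-0.69,0,0,0]
  ]
}}

```text
time_s: 38.05
position: [0.4306, -0.3747, 0.2434]
tcp_rot: [[-0.565, 0.825, -0.001], [0.825, 0.565, 0.001], [0.001, -0.0, -1.0]]
force: [0.0, -0.2, -2.7]
opening: 0.404
grasp_force: 30.0
```

```bash
python3 - <<'E'
from plan import *
x,y=sh(.082,-.093)
plan([(x,y,.245,1.8,3)],step=.035)
E
```

```text
at [ 0.4306 -0.3747  0.2434] 34.4 t 38.0 open 0.404 F [ 0.  -0.2 -2.7] g 30.0
[[0.041,0.132,-0.001,0.0,-0.001,0.036],[0.082,0.265,-0.001,0.0,-0.001,0.072],[0.124,0.397,-0.002,0.0,-0.001,0.109],[0.165,0.53,-0.002,0.0,-0.001,0.145],[0.206,0.662,-0.003,0.0,-0.001,0.181],[0.247,0.794,-0.004,0.0,-0.001,0.217],[0.288,0.927,-0.004,0.0,-0.001,0.254]]
[[0.089,0.106,-0.001,0.0,0.0,0.036],[0.179,0.212,-0.001,0.0,0.0,0.072],[0.268,0.318,-0.002,0.0,0.0,0.109],[0.268,0.318,-0.002,0.0,0.0,0.109],[0.268,0.318,-0.002,0.0,0.0,0.109],[0.268,0.318,-0.002,0.0,0.0,0.109]]
```

Request:
{"api": "send_rows", "payload": {
  "moves": [
    [0.041,0.132,0,0,0,0.036],
    [0.082,0.265,0,0,0,0.072],
    [0.124,0.397,0,0,0,0.109],
    [0.165,0.53,0,0,0,0.145],
    [0.206,0.662,0,0,0,0.181],
    [0.247,0.794,0,0,0,0.217],
    [0.288,0.927,0,0,0,0.254]
  ]
}}

```text
time_s: 38.75
position: [0.5808, -0.183, 0.2411]
tcp_rot: [[-0.198, 0.98, -0.005], [0.98, 0.198, 0.003], [0.004, -0.005, -1.0]]
force: [-0.1, -0.4, -3.6]
opening: 0.407
grasp_force: 30.0
```

Request:
{"api": "send_rows", "payload": {
  "moves": [
    [0.089,0.106,0,0,0,0.036],
    [0.179,0.212,0,0,0,0.072],
    [0.268,0.318,0,0,0,0.109],
    [0.268,0.318,0,0,0,0.109],
    [0.268,0.318,0,0,0,0.109],
    [0.268,0.318,0,0,0,0.109]
  ]
}}

```text
time_s: 39.35
position: [0.6446, -0.1036, 0.2423]
tcp_rot: [[-0.03, 1.0, -0.004], [1.0, 0.03, 0.001], [0.001, -0.004, -1.0]]
force: [0.1, 0.1, -2.6]
opening: 0.404
grasp_force: 30.0
```

```bash
python3 - <<'E'
from plan import *
from see import *
see(('top','scene',))
x,y=sh(.082,-.093)
hop([(x,y,.1284,1.8)])
E
```

```text
top [308. 173.] [0.6384 0.0827 0.155 ] (array([0.6429, 0.0738]), array([0.0639, 0.068 ]), 0.3)
top [327. 172.] [0.6404 0.0206 0.155 ] (array([0.6467, 0.0191]), array([0.0866, 0.0685]), -0.1)
top [347. 172.] [ 0.6413 -0.0413  0.155 ] (array([ 0.6447, -0.0299]), array([0.0642, 0.0625]), -10.6)
top [415. 270.] [ 0.3315 -0.2588  0.1   ] (array([ 0.3296, -0.2595]), array([0.0523, 0.0524]), -35.5)
scene [197. 173.] [ 0.3416 -0.2611  0.1   ] (array([ 0.3344, -0.259 ]), array([0.052 , 0.0548]), -37.5)
scene [353. 207.] [0.6466 0.0794 0.155 ] (array([0.6552, 0.074 ]), array([0.0692, 0.0639]), -32.0)
scene [331. 216.] [0.6484 0.0176 0.155 ] (array([0.6567, 0.018 ]), array([0.0859, 0.0711]), -8.3)
scene [308. 225.] [ 0.6528 -0.0436  0.155 ] (array([ 0.6572, -0.033 ]), array([0.0737, 0.0679]), 0.9)
at [ 0.645  -0.1042  0.2433] 1.7 t 39.5 open 0.409 F [ 0.2 -0.1 -2.3] g 30.0
3 rows of [0.006, 0.002, 0.46, 0.0, 0.0, -0.001]
```

Request:
{"api": "send_rows", "payload": {
  "moves": [
    [0.002,-0.002,0.1,0,0,0],
    [0.004,-0.002,0.2,0,0,0],
    [0.004,-0.002,0.3,0,0,0],
    [0.004,-0.002,0.38,0,0,0],
    [0.004,-0.002,0.43,0,0,0],
    [0.004,-0.002,0.452,0,0,0],
    [0.004,-0.002,0.462,0,0,0],
    [0.004,-0.002,0.462,0,0,0],
    [0.004,-0.002,0.462,0,0,0],
    [0.004,-0.002,0.462,0,0,0]
  ]
}}

```text
time_s: 40.45
position: [0.6461, -0.1024, 0.1299]
tcp_rot: [[-0.031, 1.0, 0.002], [1.0, 0.031, -0.001], [-0.001, 0.002, -1.0]]
force: [-0.4, -0.4, -2.0]
opening: 0.405
grasp_force: 30.0
```

Request:
{"api": "send_rows", "payload": {
  "moves": [
    [0,0,0.004,0,0,0],
    [0,0,0.009,0,0,0],
    [0,0,0.009,0,0,0]
  ]
}}

```text
time_s: 40.75
position: [0.6459, -0.1023, 0.1273]
tcp_rot: [[-0.031, 1.0, 0.001], [1.0, 0.031, -0.0], [-0.0, 0.001, -1.0]]
force: [-0.0, 1.3, 1.8]
opening: 0.407
grasp_force: 30.0
```

Request:
{"api": "send_rows", "payload": {
  "moves": [
    [0,0,0,0,0,0],
    [0,0,0,0,0,0],
    [0,0,0,0,0,0],
    [0,0,0,0,0,0]
  ],
  "grip": 0.72
}}

```text
time_s: 41.15
position: [0.6455, -0.1023, 0.1265]
tcp_rot: [[-0.031, 1.0, -0.0], [1.0, 0.031, -0.0], [-0.0, -0.0, -1.0]]
force: [-0.4, 0.2, -0.4]
opening: 0.669
grasp_force: 0.0
```

Request:
{"api": "send_rows", "payload": {
  "moves": [
    [0,0,-0.1,0,0,0],
    [0,0,-0.24,0,0,0],
    [0,0,-0.36,0,0,0],
    [0,0,-0.46,0,0,0],
    [0,0,-0.46,0,0,0],
    [0,0,-0.46,0,0,0]
  ]
}}

```text
time_s: 41.75
position: [0.6454, -0.1023, 0.2417]
tcp_rot: [[-0.031, 1.0, 0.001], [1.0, 0.031, -0.0], [-0.0, 0.001, -1.0]]
force: [0.1, 0.1, -0.7]
opening: 0.719
grasp_force: 0.0
```

```bash
python3 - <<'E'
from see import *;from plan import *
p=see()
cv2.imwrite('pics/b4.png',cv2.resize(p[140:290,150:400],None,fx=3,fy=3,interpolation=2)[:,:,::-1])
hop([(.4775,-.0149,.25,1.8)])
E
```

```text
top [343. 170.] [ 0.6477 -0.0282  0.155 ] (array([ 0.6528, -0.0216]), array([0.0651, 0.0755]), -0.5)
top [308. 173.] [0.6384 0.0827 0.155 ] (array([0.6412, 0.0737]), array([0.0678, 0.0604]), -0.1)
top [327. 172.] [0.6408 0.0231 0.155 ] (array([0.6444, 0.0253]), array([0.0624, 0.0836]), 5.2)
top [415. 270.] [ 0.3315 -0.2588  0.1   ] (array([ 0.3298, -0.2596]), array([0.0536, 0.0523]), -37.4)
scene [197. 173.] [ 0.3415 -0.2608  0.1   ] (array([ 0.3346, -0.2598]), array([0.0533, 0.0554]), -35.0)
scene [353. 207.] [0.6471 0.0789 0.155 ] (array([0.6563, 0.0742]), array([0.0682, 0.067 ]), -31.1)
scene [332. 216.] [0.6494 0.0202 0.155 ] (array([0.656 , 0.0222]), array([0.0838, 0.0682]), -4.8)
scene [313. 225.] [ 0.6569 -0.0312  0.155 ] (array([ 0.6624, -0.0212]), array([0.074 , 0.0669]), 3.7)
scene [284. 235.] [ 0.6569 -0.1055  0.155 ] (array([ 0.6601, -0.1045]), array([0.0585, 0.082 ]), -8.2)
at [ 0.6444 -0.102   0.2398] 1.7 t 41.9 open 0.724 F [ 0.5 -0.2  0.1] g 0.0
4 rows of [0.368, -0.656, -0.041, 0.0, 0.0, -0.001]
```

View pics/b4.png

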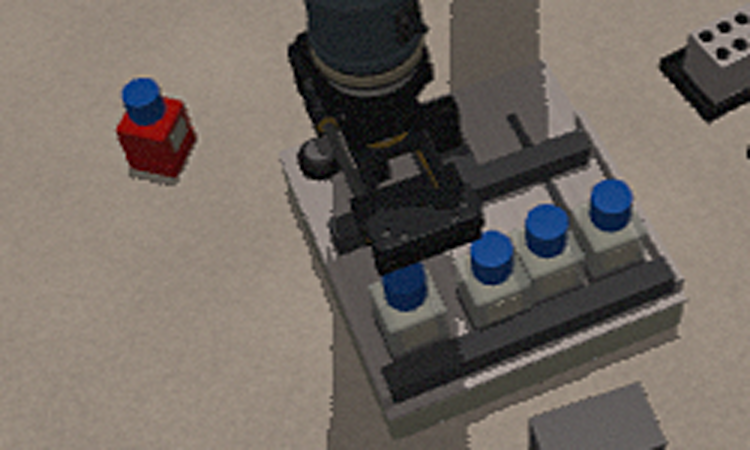

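The picture shows all four bottles upright on the plate between the jaws, at crop (405,300), (490,270), (545,240) and (610,210). The second was knocked about 13 mm towards the third. I'll move above the handle and look at the yaws.

Request:
{"api": "send_rows", "payload": {
  "moves": [
    [0.092,-0.164,-0.04,0,0,0],
    [0.184,-0.328,-0.04,0,0,0],
    [0.276,-0.492,-0.04,0,0,0],
    [0.368,-0.656,-0.04,0,0,0],
    [0.368,-0.656,-0.04,0,0,0],
    [0.368,-0.656,-0.04,0,0,0],
    [0.368,-0.656,-0.04,0,0,0]
  ],
  "grip": 0.575
}}

```text
time_s: 42.55
position: [0.4799, -0.0158, 0.2513]
tcp_rot: [[-0.03, 1.0, 0.001], [1.0, 0.03, -0.0], [-0.0, 0.001, -1.0]]
force: [0.8, 0.1, 0.6]
opening: 0.573
grasp_force: 0.0
```

```bash
python3 - <<'E'
from see import *;from plan import *
p=see()
cv2.imwrite('pics/b5.png',cv2.resize(p[170:270,245:385],None,fx=5,fy=5,interpolation=2)[:,:,::-1])
hop([(.4775,-.0149,.105,1.8)])
E
```

```text
top [343. 170.] [ 0.6477 -0.0282  0.155 ] (array([ 0.6544, -0.021 ]), array([0.0736, 0.0685]), 5.6)
top [366. 171.] [ 0.6441 -0.1018  0.155 ] (array([ 0.6507, -0.1026]), array([0.0674, 0.0529]), 1.8)
top [308. 173.] [0.6386 0.0827 0.155 ] (array([0.6463, 0.0737]), array([0.0675, 0.07  ]), -0.1)
top [327. 172.] [0.6408 0.0231 0.155 ] (array([0.6468, 0.025 ]), array([0.0664, 0.0837]), 4.1)
top [415. 270.] [ 0.3315 -0.2588  0.1   ] (array([ 0.3296, -0.2596]), array([0.0546, 0.0526]), -36.7)
scene [197. 173.] [ 0.341  -0.2612  0.1   ] (array([ 0.3342, -0.2584]), array([0.0521, 0.0561]), -38.4)
scene [353. 207.] [0.6462 0.0797 0.155 ] (array([0.6529, 0.0768]), array([0.0673, 0.062 ]), -28.2)
scene [332. 215.] [0.648  0.0204 0.155 ] (array([0.6546, 0.022 ]), array([0.0844, 0.0686]), -2.0)
scene [313. 224.] [ 0.6552 -0.0313  0.155 ] (array([ 0.6587, -0.0237]), array([0.0692, 0.0743]), 1.4)
scene [284. 233.] [ 0.6514 -0.1047  0.155 ] (array([ 0.6568, -0.1028]), array([0.0694, 0.0531]), 0.0)
at [ 0.4802 -0.0161  0.2514] 1.7 t 42.6 open 0.573 F [ 0.1 -0.1 -0.5] g 0.0
4 rows of [0.005, -0.011, 0.585, 0.0, 0.0, -0.001]
```

View pics/b5.png

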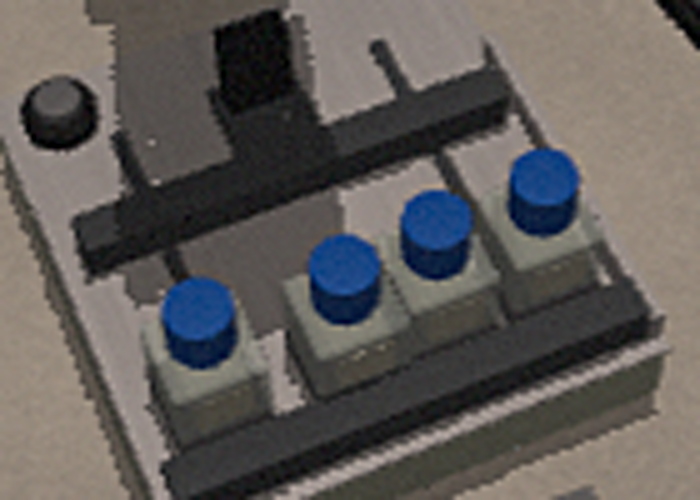

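The bottles all stand squarely in a row at crop (200,370), (345,325), (435,280) and (545,240), with the caps free. The handle is at (255,60). Now I'll grip it.

Request:
{"api": "send_rows", "payload": {
  "moves": [
    [0.003,-0.006,0.15,0,0,0],
    [0.003,-0.006,0.3,0,0,0],
    [0.003,-0.006,0.45,0,0,0],
    [0.003,-0.006,0.56,0,0,0],
    [0.003,-0.006,0.585,0,0,0],
    [0.003,-0.006,0.585,0,0,0],
    [0.003,-0.006,0.585,0,0,0]
  ]
}}

```text
time_s: 43.35
position: [0.4786, -0.0151, 0.1061]
tcp_rot: [[-0.03, 1.0, 0.002], [1.0, 0.03, -0.001], [-0.001, 0.002, -1.0]]
force: [0.3, 0.4, 0.3]
opening: 0.575
grasp_force: 0.0
```

Request:
{"api": "send_rows", "payload": {
  "moves": [
    [0,0,0,0,0,0],
    [0,0,0,0,0,0],
    [0,0,0,0,0,0],
    [0,0,0,0,0,0],
    [0,0,0,0,0,0],
    [0,0,0,0,0,0],
    [0,0,0,0,0,0],
    [0,0,0,0,0,0]
  ],
  "grip": 0
}}

```text
time_s: 44.15
position: [0.4774, -0.0146, 0.1056]
tcp_rot: [[-0.031, 1.0, 0.001], [1.0, 0.031, -0.0], [-0.0, 0.001, -1.0]]
force: [0.3, 0.1, 4.4]
opening: 0.208
grasp_force: 30.0
```

Request:
{"api": "send_rows", "payload": {
  "moves": [
    [0,0.02,0,0,0,0],
    [0,0.05,0,0,0,0],
    [0,0.09,0,0,0,0],
    [0,0.13,0,0,0,0],
    [0,0.16,0,0,0,0],
    [0,0.18,0,0,0,0],
    [0,0.195,0,0,0,0],
    [0,0.21,0,0,0,0],
    [0,0.22,0,0,0,0],
    [0,0.23,0,0,0,0],
    [0,0.24,0,0,0,0],
    [0,0.25,0,0,0,0]
  ]
}}

```text
time_s: 45.35
position: [0.5376, -0.0127, 0.1056]
tcp_rot: [[-0.031, 1.0, -0.004], [1.0, 0.031, -0.0], [0.0, -0.004, -1.0]]
force: [-6.0, -0.6, 9.2]
opening: 0.205
grasp_force: 30.1
```

Request:
{"api": "send_rows", "payload": {
  "moves": [
    [0,0.007,0,0,0,0],
    [0,0.014,0,0,0,0],
    [0,0.021,0,0,0,0],
    [0,0.028,0,0,0,0],
    [0,0.035,0,0,0,0],
    [0,0.042,0,0,0,0],
    [0,0.042,0,0,0,0]
  ]
}}

```text
time_s: 46.05
position: [0.5485, -0.0123, 0.1056]
tcp_rot: [[-0.031, 1.0, -0.003], [1.0, 0.031, 0.0], [0.0, -0.003, -1.0]]
force: [-5.2, -0.4, 7.5]
opening: 0.205
grasp_force: 30.0
```

Request:
{"api": "send_rows", "payload": {
  "moves": [
    [0,0.006,0,0,0,0],
    [0,0.012,0,0,0,0],
    [0,0.018,0,0,0,0],
    [0,0.024,0,0,0,0],
    [0,0.028,0,0,0,0],
    [0,0.028,0,0,0,0],
    [0,0.028,0,0,0,0]
  ]
}}

```text
time_s: 46.75
position: [0.5509, -0.0122, 0.1055]
tcp_rot: [[-0.032, 0.999, -0.013], [0.999, 0.032, -0.0], [0.0, -0.013, -1.0]]
force: [-11.9, -2.7, 14.7]
opening: 0.205
grasp_force: 30.1
```

Request:
{"api": "send_rows", "payload": {
  "moves": [
    [0,0.006,0,0,0,0],
    [0,0.012,0,0,0,0],
    [0,0.012,0,0,0,0]
  ]
}}

```text
time_s: 47.05
position: [0.5541, -0.0121, 0.1055]
tcp_rot: [[-0.032, 0.999, -0.013], [0.999, 0.032, 0.0], [0.0, -0.013, -1.0]]
force: [-12.0, -2.8, 13.2]
opening: 0.206
grasp_force: 30.1
```

Request:
{"api": "send_rows", "payload": {
  "moves": [
    [0,0.004,0,0,0,0],
    [0,0.008,0,0,0,0],
    [0,0.008,0,0,0,0],
    [0,0.008,0,0,0,0]
  ]
}}

```text
time_s: 47.45
position: [0.5552, -0.0121, 0.1055]
tcp_rot: [[-0.032, 0.999, -0.014], [0.999, 0.032, -0.0], [0.0, -0.014, -1.0]]
force: [-13.8, -2.6, 15.0]
opening: 0.206
grasp_force: 30.2
```

Request:
{"api": "send_rows", "payload": {
  "moves": [
    [0,0.006,0,0,0,0],
    [0,0.006,0,0,0,0],
    [0,0.006,0,0,0,0]
  ]
}}

```text
time_s: 47.75
position: [0.5553, -0.0121, 0.1054]
tcp_rot: [[-0.033, 0.999, -0.018], [0.999, 0.033, -0.0], [0.001, -0.018, -1.0]]
force: [-16.8, -4.3, 18.0]
opening: 0.207
grasp_force: 30.1
```

```bash
python3 - <<'E'
from h import *
p,d=viewer.capture('scene')
cv2.imwrite('pics/b6.png',cv2.resize(p[170:270,245:385],None,fx=5,fy=5,interpolation=2)[:,:,::-1])
E
```

```text
(no output)
```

View pics/b6.png

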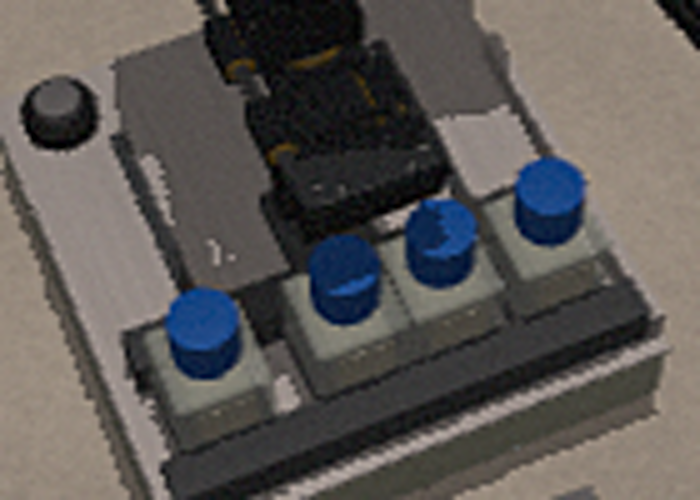

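All four bottles sit between the jaws, and the jaw stopped at gap about 0.052 with the force rising. I'll release the handle and go to the button.

Request:
{"api": "send_rows", "payload": {
  "moves": [
    [0,0,0,0,0,0],
    [0,0,0,0,0,0],
    [0,0,0,0,0,0],
    [0,0,0,0,0,0],
    [0,0,0,0,0,0]
  ],
  "grip": 0.575
}}

```text
time_s: 48.3
position: [0.5643, -0.012, 0.1051]
tcp_rot: [[-0.031, 1.0, 0.001], [1.0, 0.031, -0.0], [-0.0, 0.001, -1.0]]
force: [-0.2, 0.3, -0.0]
opening: 0.539
grasp_force: 0.0
```

Request:
{"api": "send_rows", "payload": {
  "moves": [
    [0,0,-0.08,0,0,0],
    [0,0,-0.2,0,0,0],
    [0,0,-0.34,0,0,0],
    [0,0,-0.44,0,0,0],
    [0,0,-0.44,0,0,0],
    [0,0,-0.44,0,0,0]
  ]
}}

```text
time_s: 48.9
position: [0.5639, -0.012, 0.2155]
tcp_rot: [[-0.031, 1.0, 0.001], [1.0, 0.031, -0.0], [-0.0, 0.001, -1.0]]
force: [-0.1, 1.1, 0.4]
opening: 0.576
grasp_force: 0.0
```

```bash
python3 - <<'E'
from see import *;from plan import *
q=see()
for n in('top','scene'):
    p,d=viewer.capture(n);P=cloud(n,d).reshape(-1,3)
    s=P[(np.hypot(P[:,0]-.442,P[:,1]+.1215)<.03)&(P[:,2]>.06)&(P[:,2]<.1)];print(n,rect(s[:,:2]),np.percentile(s[:,2],[10,50,90,98]).round(4))
    t=s[s[:,2]>np.percentile(s[:,2],98)-.004];print(len(t),rect(t[:,:2]))
    h=P[(abs(P[:,0]-.555)<.04)&(abs(P[:,1]+.012)<.04)&(P[:,2]>.123)&(P[:,2]<.135)]
    print('handle',rect(h[:,:2]) if len(h)>5 else len(h))
hop([(.4415,-.1215,.16,1.8)])
E
```

```text
top [367. 168.] [ 0.6545 -0.1028  0.155 ] (array([ 0.6745, -0.105 ]), array([0.0591, 0.0389]), -4.0)
top [307. 171.] [0.6441 0.0829 0.155 ] (array([0.6431, 0.0737]), array([0.0678, 0.0823]), -0.7)
top [415. 270.] [ 0.3315 -0.2588  0.1   ] (array([ 0.3291, -0.26  ]), array([0.054, 0.052]), -36.3)
scene [197. 173.] [ 0.3416 -0.2611  0.1   ] (array([ 0.3343, -0.2594]), array([0.0542, 0.055 ]), -36.7)
scene [354. 209.] [0.6524 0.0799 0.155 ] (array([0.6597, 0.0761]), array([0.0683, 0.0656]), -31.3)
scene [332. 217.] [0.6546 0.02   0.155 ] (array([0.6623, 0.0214]), array([0.0841, 0.072 ]), -6.5)
scene [313. 225.] [ 0.656  -0.0307  0.155 ] (array([ 0.6602, -0.021 ]), array([0.0708, 0.0672]), 1.7)
scene [285. 235.] [ 0.6575 -0.1046  0.155 ] (array([ 0.6604, -0.1022]), array([0.0792, 0.0546]), 5.1)
top (array([ 0.4386, -0.1215]), array([0.0406, 0.0395]), -0.4) [0.0623 0.0688 0.0781 0.0806]
22 (array([ 0.4394, -0.1192]), array([0.0226, 0.0209]), 35.2)
handle 0
scene (array([ 0.4441, -0.1214]), array([0.0436, 0.0421]), 10.6) [0.0644 0.0696 0.0787 0.0807]
50 (array([ 0.4443, -0.1218]), array([0.0236, 0.0243]), -23.8)
handle (array([ 0.5567, -0.0132]), array([0.0195, 0.0394]), 2.9)
at [ 0.5627 -0.0118  0.2137] 1.8 t 49.1 open 0.576 F [-0.8 -0.3 -0.3] g 0.0
4 rows of [-0.424, -0.498, 0.215, 0.0, 0.0, -0.001]
```

Request:
{"api": "send_rows", "payload": {
  "moves": [
    [-0.212,-0.249,0,0,0,0],
    [-0.427,-0.498,0,0,0,0],
    [-0.427,-0.498,0,0,0,0],
    [-0.427,-0.498,0,0,0,0],
    [-0.427,-0.498,0.2,0,0,0],
    [-0.427,-0.498,0.35,0,0,0],
    [-0.427,-0.498,0.43,0,0,0],
    [-0.427,-0.498,0.43,0,0,0],
    [-0.427,-0.498,0.43,0,0,0],
    [-0.427,-0.498,0.43,0,0,0]
  ],
  "grip": 0
}}

```text
time_s: 50.1
position: [0.4436, -0.1228, 0.1087]
tcp_rot: [[-0.031, 1.0, 0.002], [1.0, 0.031, -0.001], [-0.001, 0.002, -1.0]]
force: [0.2, 0.3, 0.2]
opening: 0.007
grasp_force: 0.0
```

Request:
{"api": "send_rows", "payload": {
  "moves": [
    [0,0,0.02,0,0,0],
    [0,0,0.03,0,0,0],
    [0,0,0.03,0,0,0],
    [0,0,0.03,0,0,0]
  ]
}}

```text
time_s: 50.5
position: [0.4426, -0.1225, 0.1005]
tcp_rot: [[-0.031, 1.0, 0.0], [1.0, 0.031, -0.0], [-0.0, 0.0, -1.0]]
force: [0.1, 0.0, 0.8]
opening: 0.005
grasp_force: 0.0
```

Next I'll go down in steps, watching the force.

Request:
{"api": "send_rows", "payload": {
  "moves": [
    [0,0,0.03,0,0,0],
    [0,0,0.06,0,0,0],
    [0,0,0.08,0,0,0],
    [0,0,0.08,0,0,0]
  ]
}}

```text
time_s: 50.9
position: [0.4418, -0.1221, 0.0793]
tcp_rot: [[-0.03, 1.0, -0.002], [1.0, 0.03, 0.001], [0.001, -0.002, -1.0]]
force: [-0.2, -0.1, 0.4]
opening: 0.008
grasp_force: 0.0
```

Request:
{"api": "send_rows", "payload": {
  "moves": [
    [0,0,0.006,0,0,0],
    [0,0,0.012,0,0,0],
    [0,0,0.012,0,0,0]
  ]
}}

```text
time_s: 51.2
position: [0.4426, -0.1225, 0.0773]
tcp_rot: [[-0.031, 1.0, 0.0], [1.0, 0.031, -0.0], [-0.0, 0.0, -1.0]]
force: [-1.3, 0.7, 2.0]
opening: 0.006
grasp_force: 0.7
```

Request:
{"api": "send_rows", "payload": {
  "moves": [
    [0,0,0.006,0,0,0],
    [0,0,0.012,0,0,0],
    [0,0,0.012,0,0,0]
  ]
}}

```text
time_s: 51.5
position: [0.4426, -0.1225, 0.0744]
tcp_rot: [[-0.031, 1.0, 0.0], [1.0, 0.031, -0.0], [-0.0, 0.0, -1.0]]
force: [-1.0, 0.5, 2.8]
opening: 0.005
grasp_force: 1.5
```

Request:
{"api": "send_rows", "payload": {
  "moves": [
    [0,0,0.006,0,0,0],
    [0,0,0.012,0,0,0],
    [0,0,0.012,0,0,0]
  ]
}}

```text
time_s: 51.8
position: [0.4426, -0.1225, 0.0714]
tcp_rot: [[-0.031, 1.0, 0.0], [1.0, 0.031, -0.0], [-0.0, 0.0, -1.0]]
force: [-0.7, 1.2, 4.8]
opening: 0.001
grasp_force: 2.4
```

Request:
{"api": "send_rows", "payload": {
  "moves": [
    [0,0,0.004,0,0,0],
    [0,0,0.008,0,0,0],
    [0,0,0.008,0,0,0]
  ]
}}

```text
time_s: 52.1
position: [0.4426, -0.1226, 0.0711]
tcp_rot: [[-0.031, 1.0, 0.001], [1.0, 0.031, -0.001], [-0.001, 0.001, -1.0]]
force: [-2.9, 1.0, 21.6]
opening: 0.007
grasp_force: 10.9
```

The button is at its bottom stop, with the force up to 21 N and travel of about 6 mm or more. I'll raise the arm clear, pull back a little and check the scene.

Request:
{"api": "send_rows", "payload": {
  "moves": [
    [0,0,-0.05,0,0,0],
    [0,0,-0.2,0,0,0],
    [0,0,-0.4,0,0,0],
    [0,0,-0.6,0,0,0],
    [0,0,-0.8,0,0,0],
    [0,0,-0.8,0,0,0],
    [0,0,-0.8,0,0,0],
    [0,0,-0.8,0,0,0]
  ]
}}

```text
time_s: 52.9
position: [0.4414, -0.1219, 0.2678]
tcp_rot: [[-0.031, 1.0, -0.003], [1.0, 0.031, 0.002], [0.002, -0.003, -1.0]]
force: [-0.4, -0.2, -0.8]
opening: 0.004
grasp_force: 0.0
```

Request:
{"api": "send_rows", "payload": {
  "moves": [
    [-0.8,-0.1,0,0,0,0],
    [-0.8,-0.1,0,0,0,0],
    [-0.8,-0.1,0,0,0,0],
    [-0.8,-0.1,0,0,0,0],
    [-0.8,-0.1,0,0,0,0],
    [-0.8,-0.1,0,0,0,0],
    [-0.8,-0.1,0,0,0,0]
  ]
}}

```text
time_s: 53.6
position: [0.4228, -0.3214, 0.2674]
tcp_rot: [[-0.031, 1.0, -0.003], [1.0, 0.031, 0.004], [0.004, -0.003, -1.0]]
force: [-0.7, 0.8, -0.6]
opening: 0.005
grasp_force: 0.0
```

```bash
python3 - <<'E'
from see import *
see(('top',))
for n in('top','scene'):
    p,d=viewer.capture(n);P=cloud(n,d).reshape(-1,3)
    h=P[(abs(P[:,0]-.555)<.04)&(abs(P[:,1]+.012)<.04)&(P[:,2]>.123)&(P[:,2]<.135)]
    print('handle',n,rect(h[:,:2]) if len(h)>5 else len(h))
    c=p[120:280,170:430] if n=='top' else p[130:290,150:470]
    cv2.imwrite(f'pics/f_{n}.png',cv2.resize(c,None,fx=2.5,fy=2.5,interpolation=2)[:,:,::-1])
E
```

```text
top [327. 170.] [0.6465 0.0231 0.155 ] (array([0.6481, 0.0238]), array([0.0836, 0.0793]), -0.2)
top [343. 170.] [ 0.6477 -0.0282  0.155 ] (array([ 0.6447, -0.0219]), array([0.0821, 0.069 ]), 4.5)
top [367. 169.] [ 0.6505 -0.1021  0.155 ] (array([ 0.6461, -0.0988]), array([0.0595, 0.0694]), -0.1)
top [308. 171.] [0.6443 0.0829 0.155 ] (array([0.6466, 0.0736]), array([0.0675, 0.0692]), -0.2)
top [415. 270.] [ 0.3312 -0.2588  0.1   ] (array([ 0.3294, -0.259 ]), array([0.0536, 0.0521]), -35.6)
handle top (array([ 0.5542, -0.0135]), array([0.0386, 0.0168]), -0.1)
handle scene (array([ 0.556 , -0.0126]), array([0.0216, 0.0397]), 1.0)
```

View pics/f_top.png

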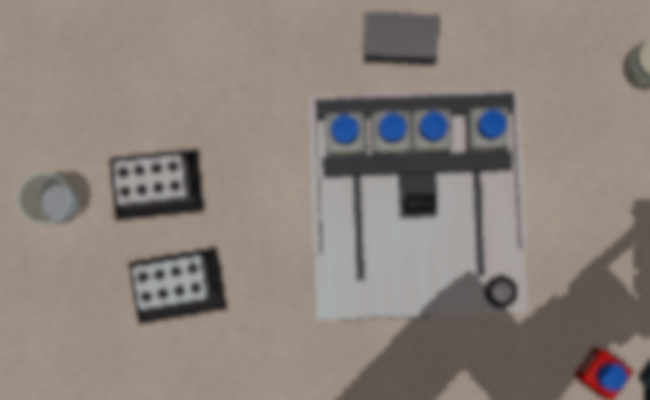

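View pics/f_scene.png

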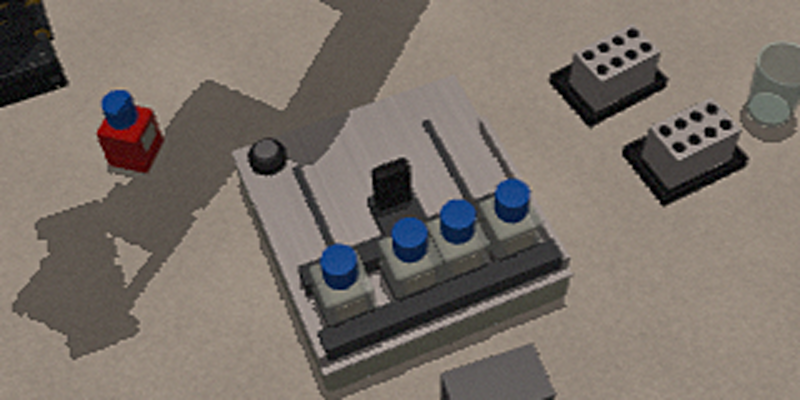

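Both views show the four bottles clamped in a row and the jaw closed, with the handle at x of about 0.555. The block lies flat in the far tray (crop (685,145)) and the bystanders are where they were. I'll hand in.

```bash
python3 -c "
from rig import ticket
print(ticket.hand_in())"
```

```text
the job is handed in; nothing more can be done
None
```

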